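# Pack the corner guards and shut the transit case

### The arm

A 6-joint arm with a two-finger parallel gripper is mounted at the origin on the work surface. World frame = base frame: x ahead of the robot, y to its left, z up, the work surface at z = 0. Lengths are in m, angles in rad, forces in N, time in s.
With the tool pointing down it reaches from about 0.25 to 0.775 m from the base axis. Payload 4 kg.
Tool frame: the origin (TCP) lies on the centre line of the jaws, within the pads' length; the fingertips stand 17 mm ahead of it and the grasp point (between the pads) lies 2 mm behind it; z points along the fingers, y is the line along which they close (so a half turn about z gives the same grasp; the last joint's range is limited). The gripper opens to 94 mm and grips with 3 to 60 N. Pads are 16 mm wide; open, the fingers measure 119 mm over their backs; the gripper's body (75 mm by 177 mm) begins 78 mm behind the grasp point.
Start: joints at [-1.429, 0.087, 1.371, -0, 1.684, -0.103], TCP at [0.133, -0.534, 0.223] pointing down, gripper open.
Joint ranges: [-3.1, 3.1], [-0.76, 2.03], [0.27, 2.55], [-1.08, 4.22], [0.17, 2.65], [-2.57, 2.57]. Speed limits (rad/s): [2.79, 2.79, 3.14, 3.14, 3.14, 3.14].

### API

Orientations are given as [roll, pitch, yaw] about the fixed x, y, z axes, in that order (R = Rz(yaw) Ry(pitch) Rx(roll)).
In Python, from bench import robot gives the robot as it stands.
- The arm moves only by the tool servo_tool, never from a script. Its argument "plan" is a list of rows, each a list of 7 numbers: the shift along the tool's x, y, z normalised to -1 to 1, where 1 is 0.1 m, then the turn, a rotation vector about the tool's x, y, z normalised to -1 to 1, where 1 is pi/2 rad, then the finger opening in mm, from 0 to 94. In form: [[x, y, z, ax, ay, az, gripper], ...]. A call has 1 to 12 rows; each row is the pose to reach, as a shift and turn from the pose commanded when the call began, along the tool's axes at that moment; what a row does not reach only later rows make up. A row lasts 1/12 s, in which the tool goes at most 41.7 mm and 7.16 degrees, less where a joint would pass 70% of its speed; a pose out of reach is approached as far as the arm can. A call with a number of a shift or a turn outside -1 to 1 is refused whole. A call with a gripper value outside its range is refused whole. The fingers move at their own pace and stop on an object; the grip force is fixed at half the most. Time passes only in rows, so rows that repeat a pose let the fingers close. It gives the time, the measured TCP pose, the force, the opening and the grip force at its end, in the units of the state.
- robot.get_obs(): the state, without advancing time (a new reading comes with each control period).
- robot.snapshot(name): name is "scene" or "top" or "wrist"; returns the picture (480x640x3 uint8, red, green, blue); there is no depth.
- robot.camera_params(name): a dict with "camera_matrix" (3x3 intrinsics, pixels), "rvec" (rotation vector, rad) and "tvec" (3), from world to camera coordinates, as OpenCV has them; the wrist camera has in their place "tool_from_camera" (4x4, takes a point from camera to tool coordinates, whose origin is the TCP and whose axes are the flange's). Camera axes: x right, y down, z forward; pixel columns grow to the right and rows downward; lengths in m; the calibration is good to about 2 mm. A picture is of the moment at which its call begins: read the wrist's pose just before it. camera_params takes no time and is no camera call.
- robot.close_job(): hands the job in; it is judged then, once.
Trained networks look in the newest picture that a camera, given by its name, has taken for a name from the list of things; names that differ only in an ending like _2 or _b are one class to them, and where a whole thing is asked for, a point or a joint stands for the part that bears it (a point fixed in the world has none). Each returns a list of dicts, best first, with "conf" (0 to 1); they miss things now and then, are a little off and sometimes report something else, mostly with a low value. They report only what shows in the picture. A call takes as long as a camera call. They do not tell look-alikes from the thing itself.
- robot.find_in(thing, camera): "extent" ([centre column, centre row, width, height] in pixels, round what is visible of it).
The state is a dict: "time": time; "joint_positions": joint angles; "qvel": joint speeds; "joint_torque": joint torques, N m; "tool_pos": TCP position; "ee_rot": TCP orientation; "wrist_force": force on the tool from outside, world axes, zero at the start; "wrist_torque": the same for the moment, N m; "width": finger opening in m; "finger_force": force on a finger pad.
Only numpy, scipy, OpenCV 4.12 (cv2) and the standard library are available. Lean on these libraries where they do the work, as an engineer would, in place of code of your own. Each camera call takes 0.05 s, during which the arm holds its last target. There are 200 camera calls.

### The job

Put the two loose aluminium corner guards away in the open transit case: nest them over the still shorter guard that already lies there, first the shorter one and then the longer one on top, legs snug along the V and centred along its length, and let go of them. Then lift the knob of the lid's locked folding stay until the stay has clearly folded upwards and begins to draw the lid down, let go, and push the lid down until it is fully shut. Leave the other things where they are.

Things in the scene. Friction and masses are not known exactly. Their poses are not given: they have to be found in the camera images.
- case: Aluminium transit case, fixed to the bench: tub 260 mm front to back (its x), 280 mm wide (its y), 75 mm high, walls 4 mm, open on top, with a black foam floor 25 mm above the bench. Origin: centre of its underside. Its x axis points from the front (the robot's side) to the back where the lid is hinged, y to the robot's left, z up.
- lid_hinge (a point): Middle of the lid's hinge line on the tub's back rim (130 mm behind the case's origin, 75 mm up). The hinge line runs along the case's y axis.
- case_lid (a joint): Lid angle in rad: 0 = as found, locked open 62 degrees above shut, leaning over the back half of the tub; grows as it comes down; 1.082 = fully shut. The lid is a tray 260 x 280 mm, 45 mm deep, 0.55 kg, on stiff hinges: unlocked, it stays where it is left and moves with under 5 N at its front edge. The front edge is 305 to 325 mm above the bench when open; the top face 120 mm when shut.
- lid_top (a point): Point on the lid's outer (top) face, on the mid line, 215 mm from the hinge line and 45 mm from the rim plane, a good place to push; moves with the lid. Its frame is the lid's: z is the outward normal of the top face, x points to the hinge, y along the hinge.
- stay (a joint): Angle in rad of the stay's lower link: 0 = locked, on a stop, with the elbow 6 mm below the straight line. It grows as the knob is lifted and swings up and to the front about stay_pivot. Past 0.17 it is unlocked; lifting on folds it and draws the lid down: 0.64 lowers the lid 0.2 rad, 1.37 is shut. A few newtons at the knob do it. Pushing the lid alone does not unlock it.
- stay_knob (a point): Centre of the stay's knob: steel cylinder, diameter 14 mm, 32 mm long, axis along the case's y, standing inwards from the elbow of the steel stay at the tub's left (+y) wall, at rim height below the leaning lid: reach it with a tool leaning back towards the robot 20 to 45 degrees. The links are flat bars 3 mm beyond its +y end; the wall is 39 mm from its centre. Unlocked, it stays where left.
- stay_pivot (a point): Lower pivot of the stay inside the left wall, fixed to the tub; the knob moves on a 70 mm arc about the case-y line through this point (the pivot lies 21 mm further along +y than the knob's centre).
- short_mid (a point): The shorter loose corner guard, on the bench right of the case: plain aluminium angle, two legs 40 mm wide and 6 mm thick at right angles, 54 mm long, lying like a roof with the ridge up; 57 mm wide, 32.5 mm high, 61 g. The point is half-way up in its middle (16 mm above its underside, 16 mm below the ridge); y runs along the ridge, z up. It can be taken by its two ends, 54 mm apart.
- long_mid (a point): The longer loose corner guard, on the bench right of the case: plain aluminium angle, two legs 40 mm wide and 6 mm thick at right angles, 68 mm long, lying like a roof with the ridge up; 57 mm wide, 32.5 mm high, 77 g. The point is half-way up in its middle (16 mm above its underside, 16 mm below the ridge); y runs along the ridge, z up. It can be taken by its two ends, 68 mm apart.
- stored_mid (a point): The guard already in the case, loose on the foam: same section, 40 mm long, ridge up, near the front and right of the tub, ridge nearly along the case's y. Point half-way up in its middle; y along the ridge, z up. Each guard nested over another stands 8.5 mm higher than it.
- bracket: Bystander: dark steel L-bracket with holes, 60 x 50 x 60 mm, on the bench to the right. Origin: centre of its underside.
- dish: Bystander: small white dish, 64 mm across, 18 mm high, on the bench to the right. Origin: centre of its underside.
- wafer_box: Bystander: round white wafer box, 66 mm across, 16 mm high, on the foam at the back right of the tub. Origin: centre of its underside.
- beaker: Bystander: steel beaker, 70 mm across, 85 mm high, on the bench, near on the left. Origin: centre of its underside.
- mask_frame: Bystander: flat dark steel mask frame 160 x 160 x 8 mm with a round opening, on the bench to the left. Origin: centre of its underside.
- wash_bottle: Bystander: white bottle, 60 mm across, 150 mm high, behind on the left. Origin: centre of its underside.
- driver: Bystander: screwdriver with a black handle, on the bench to the left. Origin: centre of its underside.
Things that resemble listed ones, but are neither listed nor needed, are in the scene too. What is shaped like the part that bears short_mid but orange or turquoise is not meant.

How it is judged:
On the way, in this order (a step that is already met when the one before it is completed fails the run):
1. the shorter loose guard is nested over the stored one and let go (x of short_mid in the frame of stored_mid between -0.003 and 0.003 m and y of short_mid in the frame of stored_mid between -0.008 and 0.008 m and z of short_mid in the frame of stored_mid between 0.0055 and 0.0115 m and angle between the y axis of short_mid and the y axis of stored_mid, either way round below 0.07 rad and angle between short_mid's own z axis and vertical below 0.12 rad and contact force between the fingers and guard_short below 0.1 N), for 0.2 s.
2. the longer loose guard is nested over the shorter one and let go (x of long_mid in the frame of short_mid between -0.003 and 0.003 m and y of long_mid in the frame of short_mid between -0.008 and 0.008 m and z of long_mid in the frame of short_mid between 0.0055 and 0.0115 m and angle between the y axis of long_mid and the y axis of short_mid, either way round below 0.07 rad and angle between long_mid's own z axis and vertical below 0.12 rad and contact force between the fingers and guard_long below 0.1 N), for 0.2 s.
3. the stay is unlocked: lifted and folded upwards, the lid still well open (value of joint stay above 0.4 rad and value of joint case_lid below 0.75 rad), for 0.2 s.
4. the lid is fully shut (value of joint case_lid above 1.05 rad), for 0.2 s.
At the end, for the whole second after the job is handed in: The lid is shut (within 0.03 rad) and at rest; inside, the shorter guard lies nested on the stored one and the longer on the shorter: ridges within 3 mm sideways and 0.07 rad, 5.5 to 11.5 mm higher than the one below (8.5 when snug), ridge up, centres within 8 mm along the ridge (value of joint case_lid above 1.05 rad and velocity of joint case_lid between -0.05 and 0.05 rad/s and x of short_mid in the frame of stored_mid between -0.003 and 0.003 m and y of short_mid in the frame of stored_mid between -0.008 and 0.008 m and z of short_mid in the frame of stored_mid between 0.0055 and 0.0115 m and angle between the y axis of short_mid and the y axis of stored_mid, either way round below 0.07 rad and angle between each of short_mid, long_mid's own z axis and vertical below 0.12 rad and x of long_mid in the frame of short_mid between -0.003 and 0.003 m and y of long_mid in the frame of short_mid between -0.008 and 0.008 m and z of long_mid in the frame of short_mid between 0.0055 and 0.0115 m and angle between the y axis of long_mid and the y axis of short_mid, either way round below 0.07 rad); the robot touches nothing.
It fails at once if a bystander on the bench or in the case is displaced by more than 30 mm (distance of any of bracket, dish, wafer_box, beaker, mask_frame, wash_bottle, driver from where it was at the start of the episode above 0.03 m).
It also fails if it takes over 69 s, if anything falls off the work surface, if the arm or the gripper's body presses on something with over 40 N, if the wrist force passes 120 N, or if a joint passes its speed limit or range.

## Working session

There is one attempt and no reset: what is moved stays moved. The work goes in short steps, Python scripts to look and compute and a tool call to move; the robot and the scene stay as the last step left them, time stands still between calls to the robot, and variables do not carry over. Pictures are saved under pics/ and viewed, at most 10 in all, crops included, and the job is handed in when it is done.

Besides the shell and the picture viewer there is one more tool, called after "Call:" as a command line: name --pt "numbers of a row" for each row, then --argument value for the rest. servo_tool: Moves the arm, as the interface text tells. Scaled input: -1 to 1 covers 0.1 m each way for a shift and pi/2 rad each way for a turn. Its arguments: {"type":"object","properties":{"plan":{"type":"array","items":{"type":"array","items":{"type":"number"}}}},"required":["plan"]}

```bash
ls; mkdir -p pics; cat > h.py <<'E'
import numpy as np, cv2
from scipy.spatial.transform import Rotation as R
from bench import robot
def cam(name):
    p=robot.camera_params(name); K=np.array(p["camera_matrix"])
    if name=="wrist":
        o=robot.get_obs(); T=np.eye(4); T[:3,:3]=R.from_euler('xyz',o["ee_rot"]).as_matrix(); T[:3,3]=o["tool_pos"]
        M=np.linalg.inv(T@np.array(p["tool_from_camera"])); return K,M[:3,:3],M[:3,3]
    return K,cv2.Rodrigues(np.array(p["rvec"],float))[0],np.array(p["tvec"],float).ravel()
def px2w(c,uv,z):
    K,Rm,t=c; d=Rm.T@np.linalg.inv(K)@np.array([uv[0],uv[1],1.]); o=-Rm.T@t
    return o+d*(z-o[2])/d[2]
def w2px(c,P):
    K,Rm,t=c; q=K@(Rm@np.asarray(P,float)+t); return q[:2]/q[2]
def save(im,n): cv2.imwrite("pics/"+n,cv2.cvtColor(im,cv2.COLOR_RGB2BGR))
E
python3 - <<'E'
from h import *
np.set_printoptions(precision=4,suppress=True)
for n in ("scene","top"):
    im=robot.snapshot(n); save(im,n+".png"); c=cam(n); print(n,-c[1].T@c[2],c[0][0,0])
    for t in ("case","short_mid","long_mid","stored_mid","stay_knob","lid_top","bracket","dish"):
        print(t,[(np.round(d["extent"]),round(d["conf"],2)) for d in robot.find_in(t,n)[:5]])
print(robot.get_obs())
E
```

```text
pics
scene [0.6804 1.168  1.3482] 582.9779418768288
case [(array([303., 270., 117., 157.]), 0.93)]
short_mid [(array([292., 290.,  13.,  16.]), 0.59), (array([272., 191.,  16.,  14.]), 0.53), (array([265., 222.,  24.,  17.]), 0.52)]
long_mid [(array([346., 224.,  22.,  18.]), 0.82)]
stored_mid [(array([339., 290.,  15.,  14.]), 0.68)]
stay_knob [(array([293., 324.,  45.,  21.]), 0.59)]
lid_top [(array([276., 262.,  62., 137.]), 0.67), (array([294., 324.,  46.,  20.]), 0.57)]
bracket [(array([328., 199.,  15.,  11.]), 0.68)]
dish []
top [ 0.2731 -0.0314  1.4832] 544.287766078953
case [(array([228., 206.,  17.,  34.]), 0.72), (array([263., 205., 132., 127.]), 0.68)]
short_mid [(array([435., 211.,  22.,  23.]), 0.86), (array([467., 182.,  21.,  22.]), 0.8), (array([407., 174.,  24.,  26.]), 0.64)]
long_mid [(array([396., 271.,  28.,  29.]), 0.71)]
stored_mid [(array([283., 249.,  20.,  23.]), 0.86), (array([264., 203., 134., 131.]), 0.73)]
stay_knob [(array([287., 199.,  24.,  22.]), 0.69), (array([227., 194.,  16.,  19.]), 0.56)]
lid_top [(array([263., 168., 131.,  51.]), 0.98)]
bracket [(array([452., 251.,  28.,  30.]), 0.81), (array([394., 216.,  25.,  24.]), 0.27)]
dish [(array([392., 218.,  23.,  26.]), 0.59)]
{'time': 0.9, 'joint_positions': array([-1.4291,  0.0872,  1.3707,  0.    ,  1.6836, -0.1031]), 'qvel': array([-0.0005, -0.0013, -0.0013, -0.0018, -0.    ,  0.0023]), 'joint_torque': array([ -0.0011, -34.0038, -30.2601,   0.0719,   0.0237,   0.    ]), 'tool_pos': array([ 0.1333, -0.5336,  0.2225]), 'ee_rot': array([3.1415, 0.    , 0.2448]), 'wrist_force': array([ 0.1037,  0.512 , -0.0153]), 'wrist_torque': array([ 0.0066,  0.0174, -0.0347]), 'finger_force': 0.0, 'width': 0.09388020369232605}
```

```bash
python3 - <<'E'
import cv2
t=cv2.imread("pics/top.png"); cv2.imwrite("pics/top_c.png",cv2.resize(t[130:300,180:500],None,fx=2.5,fy=2.5,interpolation=cv2.INTER_CUBIC))
E
```

```text
(no output)
```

View pics/top_c.png

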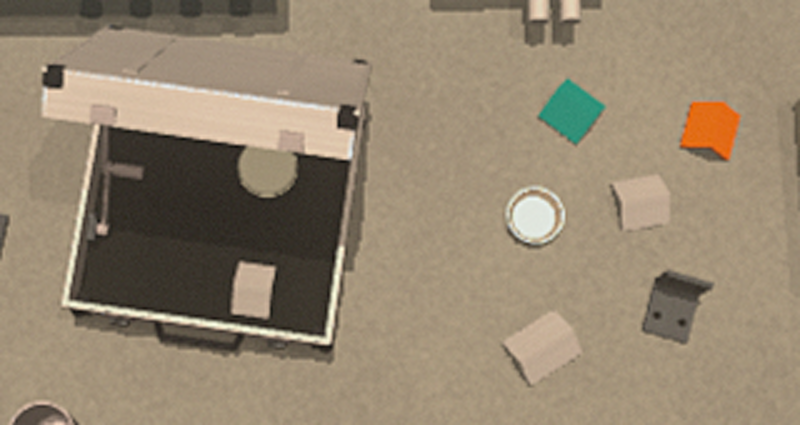

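View pics/scene.png

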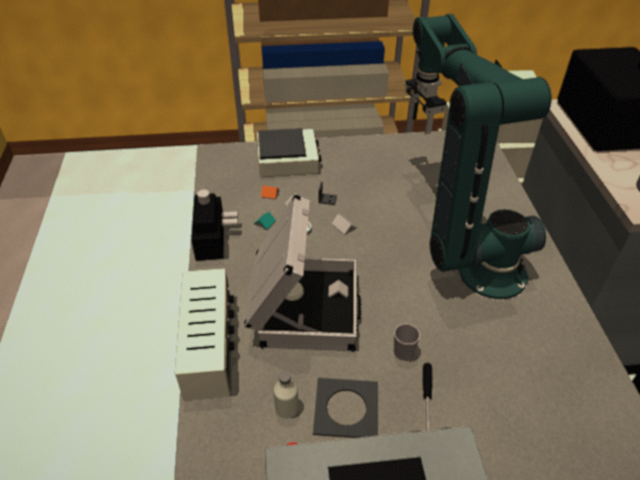

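```bash
cat >> h.py <<'E'
def go(pos,rpy=None,frm=None):
    """scaled tool-frame numbers from the present (or frm=(pos,rpy)) to a world pose"""
    o=robot.get_obs(); p0,r0=frm if frm else (o["tool_pos"],o["ee_rot"])
    A=R.from_euler('xyz',r0); B=R.from_euler('xyz',rpy) if rpy is not None else A
    return np.round(np.r_[A.inv().apply(np.array(pos)-p0)/.1,(A.inv()*B).as_rotvec()/(np.pi/2)],3)
E
python3 - <<'E'
from h import *
np.set_printoptions(precision=4,suppress=True)
print(np.array(robot.camera_params("wrist")["tool_from_camera"]),robot.camera_params("wrist")["camera_matrix"])
c=cam("top"); f=lambda u,v:(180+u/2.5,130+v/2.5)
for n,q,z in [("short",(643,202),.025),("long",(542,348),.025),("stored",(253,290),.05),("dish",(535,216),.018),("brk",(672,310),.01),("FL",(65,305),.075),("FR",(330,345),.075),("knob",(125,171),.075),
  ("beak",(45,425),.085),("lidL",(45,95),.31),("lidR",(352,140),.31)]: print(n,px2w(c,f(*q),z))
print(go((.28,-.42,.22)))
E
```

```text
[[ 0.0002 -0.9629 -0.2698  0.0778]
 [ 1.      0.0002  0.0002  0.0002]
 [-0.0002 -0.2698  0.9629 -0.1623]
 [ 0.      0.      0.      1.    ]] [[430.3474   0.     312.1926]
 [  0.     430.3474 239.0082]
 [  0.       0.       1.    ]]
short [ 0.5886 -0.3812  0.025 ]
long [ 0.4294 -0.2643  0.025 ]
stored [0.4917 0.0449 0.05  ]
dish [ 0.5757 -0.2634  0.018 ]
brk [ 0.4711 -0.4101  0.01  ]
FL [0.4741 0.24   0.075 ]
FR [ 0.4293 -0.0364  0.075 ]
knob [0.6173 0.1796 0.075 ]
beak [0.3492 0.2555 0.085 ]
lidL [0.6306 0.2173 0.31  ]
lidR [ 0.5861 -0.0571  0.31  ]
[ 1.698 -0.747  0.025  0.     0.     0.   ]
```

Call:
servo_tool --pt "1 0 0 0 0 0.156 94" --pt "1 0 0 0 0 0.156 94" --pt "1 0 0 0 0 0.156 94"

```text
time: 1.15
tool_pos: [0.2325, -0.5087, 0.2226]
ee_rot: [-3.141, -0.002, -0.004]
wrist_force: [-0.3, 0.7, -0.7]
width: 0.094
finger_force: 0.0
```

Call:
servo_tool --pt "1 -1 0 0 0 0 94" --pt "1 -1 0 0 0 0 94" --pt "1 -1 0 0 0 0 94" --pt "1 -1 0 0 0 0 94"

```text
time: 1.48
tool_pos: [0.3333, -0.4059, 0.2228]
ee_rot: [-3.14, -0.002, 0.004]
wrist_force: [0.2, 0.1, 0.2]
width: 0.0938
finger_force: 0.0
```

Call:
servo_tool --pt "1 -0.8 0 0 0 0 94" --pt "1 -0.8 0 0 0 0 94" --pt "1 -0.8 0 0 0 0 94" --pt "1 -0.8 0 0 0 0 94"

```text
time: 1.82
tool_pos: [0.4348, -0.3248, 0.2225]
ee_rot: [-3.139, -0.003, 0.007]
wrist_force: [-0.4, 0.5, -0.6]
width: 0.0943
finger_force: 0.0
```

Call:
servo_tool --pt "0.9 0 -0.3 0 0 0 94" --pt "0.9 0 -0.3 0 0 0 94" --pt "0.9 0 -0.3 0 0 0 94" --pt "0.9 0 -0.3 0 0 0 94" --pt "0.9 0 -0.3 0 0 0 94"

```text
time: 2.23
tool_pos: [0.5203, -0.3297, 0.2521]
ee_rot: [3.141, 0.001, 0.0]
wrist_force: [0.6, 0.1, 0.1]
width: 0.0941
finger_force: 0.0
```

```bash
python3 - <<'E'
from h import *
im=robot.snapshot("wrist"); save(im,"w1.png"); c=cam("wrist"); print(robot.get_obs()["tool_pos"],robot.get_obs()["time"])
for t in ("short_mid","long_mid"):
  for d in robot.find_in(t,"wrist"): print(t,np.round(d["extent"]),d["conf"],px2w(c,d["extent"][:2],.02))
E
```

```text
[ 0.51948906 -0.32977903  0.25197511] 2.2833
short_mid [285.  22.  80.  39.] 0.87 [ 0.67414057 -0.30763962  0.02      ]
short_mid [370. 123.  68.  72.] 0.62 [ 0.59273735 -0.38094789  0.02      ]
long_mid [254. 285.  84.  74.] 0.66 [ 0.43926002 -0.27317201  0.02      ]
```

View pics/w1.png

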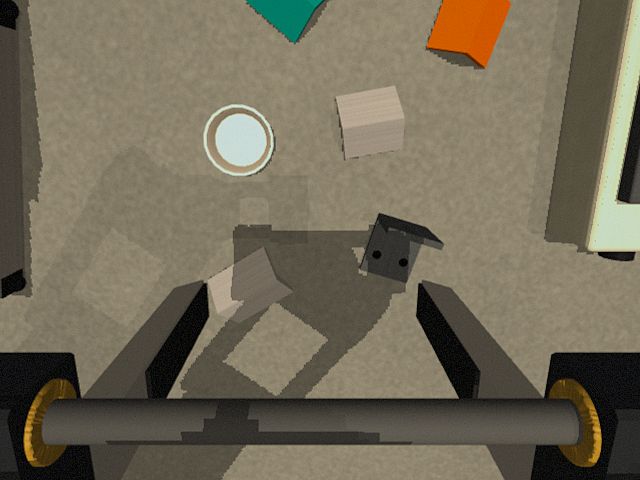

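```bash
python3 - <<'E'
import cv2,numpy as np
t=cv2.imread("pics/w1.png"); a=cv2.resize(t[75:170,320:420],(400,380),interpolation=cv2.INTER_CUBIC); b=cv2.resize(t[235:330,200:300],(400,380),interpolation=cv2.INTER_CUBIC)
cv2.imwrite("pics/w1c.png",np.clip(np.hstack([a,b])*1.3,0,255))
E
```

```text
[ WARN:0@0.083] global loadsave.cpp:1063 imwrite_ Unsupported depth image for selected encoder is fallbacked to CV_8U.
```

View pics/w1c.png

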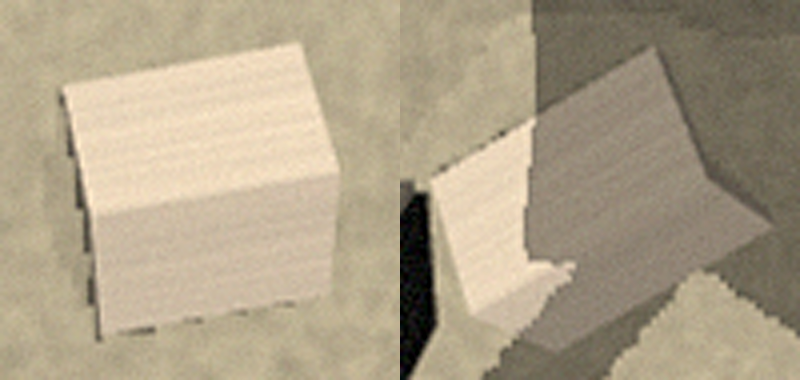

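```bash
python3 - <<'E'
from h import *
np.set_printoptions(precision=4,suppress=True)
c=cam("wrist")
def seg(n,a,b,z):
    P,Q=px2w(c,a,z),px2w(c,b,z); d=P-Q; print(n,(P+Q)/2,np.linalg.norm(d),"yaw of ridge from y axis",np.arctan2(-d[0],d[1]))
S=lambda u,v:(320+u/4,75+v/4); L=lambda u,v:(200+u/4,235+v/4)
seg("S ridge",S(95,213),S(338,170),.0325); seg("S up",S(62,88),S(298,43),.0042); seg("S low",S(101,335),S(330,297),.0042)
seg("L ridge",L(72,312),L(305,180),.0325); seg("L up",L(30,184),L(255,47),.0042); seg("L low",L(153,350),L(372,225),.0042)
E
```

```text
S ridge [ 0.5928 -0.3834  0.0325] 0.05246538556247883 yaw of ridge from y axis 0.1689207943861334
S up [ 0.62   -0.378   0.0042] 0.05382749099940169 yaw of ridge from y axis 0.1783742654710111
S low [ 0.5644 -0.3881  0.0042] 0.05407965695332651 yaw of ridge from y axis 0.16146971022763593
L ridge [ 0.4323 -0.2675  0.0325] 0.06659564683246529 yaw of ridge from y axis 0.5364354888386633
L up [ 0.4555 -0.2528  0.0042] 0.0687933171362264 yaw of ridge from y axis 0.5561960897696036
L low [ 0.4085 -0.2816  0.0042] 0.067639190027311 yaw of ridge from y axis 0.5458301698413786
```

Top view: look-alikes of the short guard are turquoise (409,174), orange (464,182), plain grey (435,211), and the longer grey (396,269). The close wrist crop shows plain aluminium at (372,122), ridge length about 53 mm, so this is the short one, and the long one at (248,288), about 67 mm.

Call:
servo_tool --pt "0.725 0.533 1 0 0 -0.108 94" --pt "0.725 0.533 1 0 0 -0.108 94" --pt "0.725 0.533 1 0 0 -0.108 94" --pt "0.725 0.533 1 0 0 -0.108 94" --pt "0.725 0.533 1 0 0 -0.108 94" --pt "0.725 0.533 1 0 0 -0.108 94"

```text
time: 2.88
tool_pos: [0.5917, -0.3829, 0.1524]
ee_rot: [-3.14, 0.001, 0.168]
wrist_force: [-0.3, -0.8, -0.1]
width: 0.0939
finger_force: 0.0
```

Call:
servo_tool --pt "0 0 0.3 0 0 0 94" --pt "0 0 0.6 0 0 0 94" --pt "0 0 0.8 0 0 0 94" --pt "0 0 0.8 0 0 0 94" --pt "0 0 0.8 0 0 0 94"

```text
time: 3.3
tool_pos: [0.5924, -0.3827, 0.0748]
ee_rot: [3.14, -0.001, 0.169]
wrist_force: [1.0, 0.3, 0.1]
width: 0.0942
finger_force: 0.0
```

```bash
python3 - <<'E'
from h import *
im=robot.snapshot("wrist"); save(im,"w2.png"); o=robot.get_obs(); print(o["tool_pos"],o["ee_rot"]); c=cam("wrist")
print(w2px(c,(.5925,-.3833,.0325)))
E
```

```text
[ 0.59345022 -0.38339731  0.07644652] [ 3.13791817 -0.00333917  0.16924021]
[310.77305727 278.72179235]
```

View pics/w2.png

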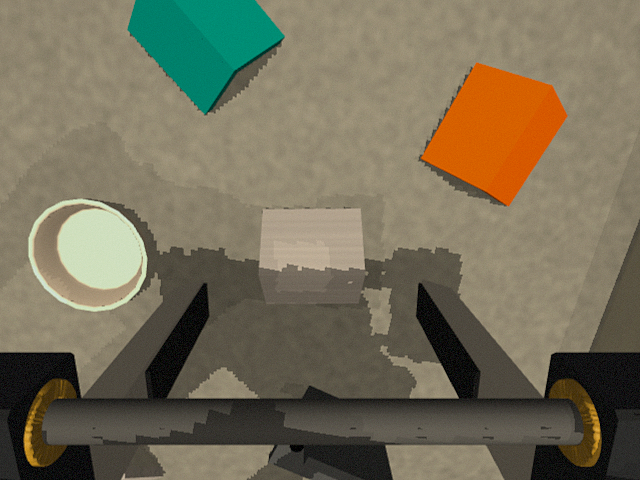

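```bash
python3 - <<'E'
from h import *
o=robot.get_obs(); c=cam("wrist"); a=.17
C=np.array([.5925,-.3833,0]); X=np.array([np.cos(a),np.sin(a),0]); Y=np.array([-np.sin(a),np.cos(a),0])
for x,z in ((.0283,.0042),(0,.0325),(-.0283,.0042)): print([w2px(c,C+x*X+y*Y+[0,0,z]).round(1) for y in (.027,-.027)])
im=cv2.imread("pics/w2.png"); g=cv2.cvtColor(im,cv2.COLOR_BGR2GRAY).astype(int)
print(g[200:310:2,345:355].mean(1).round().astype(int))
hsv=im.astype(int)
for r in (220,240,255,265,270,275,280,290,300): print(r,g[r,250:272:2],g[r,352:374:2])
E
```

```text
[array([262.1, 213. ]), array([359.1, 212.8])]
[array([257.9, 278.8]), array([363.6, 278.6])]
[array([265.2, 306.7]), array([356.4, 306.5])]
[124 123 125 127 131 168 164 165 166 164 159 162 164 163 162 162 165 168
 168 164 164 166 162 163 170 167 162 164 165 165 162 160 165 168 128 118
  99 102  97  98  93 116  92  94  93  98  94  95  97  94  93  98  75  75
  84]
220 [128 128 127 137 135 133 160 162 159 164 160] [157 160 155 157 162 128 130 124 122 125 124]
240 [126 126 127 127 130 138 163 161 163 166 157] [168 163 168 164 169 160 127 133 131 134 133]
255 [133 129 129 133 122 172 168 166 168 163 169] [167 164 168 164 165 167 126 127 127 128 134]
265 [ 80  79  81  70  92 169 166 168 165 162 163] [169 166 167 166 165 167 153  76  75  81  81]
270 [ 74  73  75  77  85 103 101  99 103 103  92] [102 103  97 100  98  95  91  67  67  71  74]
275 [ 73  72  78  72  83  95 101  99  95 101 101] [ 97 100  99  97 103 102  95 101  69  71  75]
280 [73 72 73 73 74 93 95 92 97 95 93] [ 90  97  96  94  94 100  72  74  72  74  73]
290 [71 79 70 73 78 72 77 97 90 97 95] [102  97  96  99  96 110 110 126 127 129 136]
300 [80 86 87 89 84 83 83 76 94 93 95] [ 93  93  88  93  74  71  73 111 114 131 131]
```

Call:
servo_tool --pt "0.02 0 0.25 0 0 0 94" --pt "0.02 0 0.5 0 0 0 94" --pt "0.02 0 0.5 0 0 0 94" --pt "0.02 0 0.5 0 0 0 40" --pt "0.02 0 0.5 0 0 0 40" --pt "0.02 0 0.5 0 0 0 40" --pt "0.02 0 0.5 0 0 0 40" --pt "0.02 0 0.5 0 0 0 40" --pt "0.02 0 0.5 0 0 0 40" --pt "0.02 0 0.5 0 0 0 40"

```text
time: 4.18
tool_pos: [0.5951, -0.3826, 0.0232]
ee_rot: [3.141, -0.001, 0.169]
wrist_force: [0.1, 0.9, 2.0]
width: 0.0535
finger_force: 30.0
```

Call:
servo_tool --pt "0 0 -0.4 0 0 0 40" --pt "0 0 -0.7 0 0 0 40" --pt "0 0 -1 0 0 0 40" --pt "0 0 -1 0 0 0 40"

```text
time: 4.52
tool_pos: [0.5979, -0.3847, 0.1316]
ee_rot: [3.131, -0.01, 0.169]
wrist_force: [1.5, -0.6, 1.0]
width: 0.0538
finger_force: 30.0
```

Call:
servo_tool --pt "-0.2 -0.33 -0.2 0 0 0 40" --pt "-0.43 -0.67 -0.4 0 0 0 40" --pt "-0.65 -1 -0.53 0 0 0 40" --pt "-0.65 -1 -0.53 0 0 0 40"

```text
time: 4.85
tool_pos: [0.5112, -0.2912, 0.1774]
ee_rot: [-3.14, 0.0, 0.171]
wrist_force: [0.7, -0.8, -0.4]
width: 0.0536
finger_force: 30.0
```

Call:
servo_tool --pt "0 -0.33 0 0 0 0 40" --pt "0 -0.67 0 0 0 0 40" --pt "0 -1 0 0 0 0 40"

```text
time: 5.1
tool_pos: [0.4963, -0.1953, 0.1745]
ee_rot: [-3.141, 0.001, 0.168]
wrist_force: [0.7, 0.5, -0.5]
width: 0.0534
finger_force: 30.0
```

Call:
servo_tool --pt "0 -0.33 0 0 0 0 40" --pt "0 -0.67 0 0 0 0 40" --pt "0 -1 0 0 0 0 40"

```text
time: 5.35
tool_pos: [0.4796, -0.0963, 0.1745]
ee_rot: [-3.141, 0.001, 0.169]
wrist_force: [1.0, -0.3, -1.1]
width: 0.0536
finger_force: 30.0
```

Call:
servo_tool --pt "0 -0.33 0 0 0 0 40" --pt "0 -0.67 0 0 0 0 40" --pt "0 -1 0 0 0 0 40"

```text
time: 5.6
tool_pos: [0.4627, 0.0023, 0.1746]
ee_rot: [-3.141, 0.001, 0.169]
wrist_force: [1.6, 0.2, -0.0]
width: 0.0532
finger_force: 30.0
```

Call:
servo_tool --pt "0 -0.23 0 0 0 0.07 40" --pt "0 -0.454 0 0 0 0.14 40" --pt "0 -0.454 0 0 0 0.21 40" --pt "0 -0.454 0 0 0 0.21 40" --pt "0 -0.454 0 0 0 0.21 40"

```text
time: 6.02
tool_pos: [0.4556, 0.0457, 0.1748]
ee_rot: [3.141, 0.001, -0.157]
wrist_force: [0.3, 0.1, -0.9]
width: 0.0533
finger_force: 30.0
```

```bash
python3 - <<'E'
from h import *
im=robot.snapshot("wrist"); o=robot.get_obs(); print(o["tool_pos"],o["ee_rot"],o["width"],o["time"]); save(im,"w3.png")
for d in robot.find_in("stored_mid","wrist"): print(d)
E
```

```text
[0.45569366 0.04531198 0.17491727] [ 3.14110169e+00  6.25154565e-04 -1.58140686e-01] 0.05330153195912667 6.0667
{'extent': [302.4, 172.6, 62.1, 77.9], 'conf': 0.58}
```

View pics/w3.png

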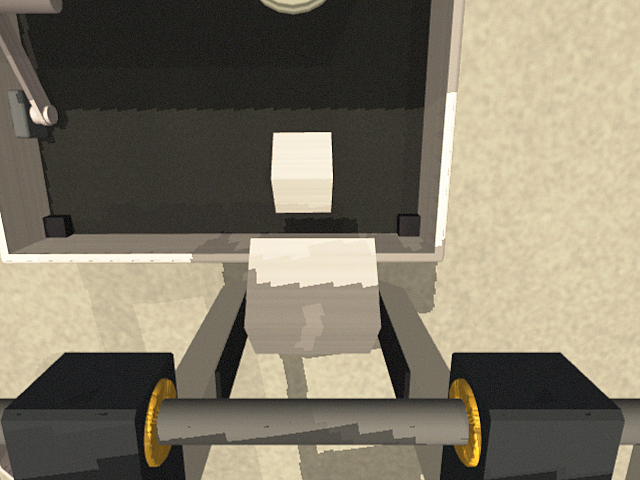

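```bash
python3 - <<'E'
import cv2,numpy as np
g=cv2.cvtColor(cv2.imread("pics/w3.png"),cv2.COLOR_BGR2GRAY).astype(int)
for u in (280,290,302,315,325):
    p=g[120:225,u-1:u+2].mean(1); d=np.diff(p); print(u,"top",120+d[:30].argmax(),"bot",120+80+d[80:].argmin(),"ridge",160+d[40:75].argmin(),d[40:75].min())
for r in (135,145,155,165,175,178,181,185,195,205):
    d=np.diff(g[r-1:r+2,255:350].mean(0)); print(r,255+d[:47].argmax()+1,255+47+d[47:].argmin()+1)
print("held")
for u in (262,275,290,340,355,365): print(u,g[230:365:3,u-1:u+2].mean(1).round().astype(int))
for r in (245,260,275,285,290,295,300,305,310,315,320,330,340,348):
    row=g[r-1:r+2].mean(0).astype(int); d=np.diff(row); print(r,238+np.abs(d[238:268]).argmax()+1,362+np.abs(d[362:392]).argmax()+1, row[240:262:2],row[366:388:2])
E
```

```text
280 top 131 bot 212 ridge 178 -8.0
290 top 131 bot 212 ridge 178 -10.333333333333343
302 top 131 bot 212 ridge 178 -12.0
315 top 131 bot 212 ridge 178 -10.666666666666657
325 top 131 bot 212 ridge 178 -11.333333333333314
135 273 331
145 273 332
155 272 332
165 271 332
175 271 333
178 271 333
181 271 333
185 272 333
195 273 332
205 275 331
held
262 [ 53  63 105 248 238 239 239 241 234 233 231 229 227 229 231 233 229 233
 145 149 154 152 147 148 150 148 148 151 152 150 154 150 148 145 145 143
 143 149 142 145 146 160 202 197 205]
275 [ 53  85 104 249 239 239 241 240 236 236 231 228 227 230 233 234 230 231
 234 137 152 150 148 151 151 150 147 150 150 151 153 149 152 146 145 141
 144 147 144 145 144 163 210 209 213]
290 [ 32  82 102 249 239 240 240 238 237 231 233 228 228 230 232 235 231 233
 138 148 153 153 149 153 152 150 148 149 151 153 151 147 150 146 147 141
 143 145 145 147 148 145 132 132 131]
340 [ 29  82 104 247 232 232 232 232 227 231 234 229 230 231 236 236 233 233
 235 145 155 154 150 150 151 150 149 149 151 152 153 151 151 148 148 143
 145 151 146 149 142 151 206 210 209]
35
[... 1129 characters left out ...]
6 146 148 150 147 146 150 148] [150 151 151 150 151 152 150  10  18  57 116]
310 245 380 [ 17  24  15 162 150 148 151 151 149 149 149] [148 148 149 148 147 149 154  19  18  24  53]
315 245 380 [ 27  17  48 158 150 149 151 153 149 150 150] [151 149 152 152 152 151 154  72  21  23  24]
320 244 381 [ 31  19  88 154 152 150 152 151 152 153 152] [152 155 152 153 152 154 154 141  24  23  23]
330 245 380 [ 22  15  33 151 144 144 144 145 145 147 143] [149 148 148 149 151 149 150  42  21  24  15]
340 246 379 [ 20  25  15 123 194 141 142 145 144 145 141] [144 143 146 144 147 134 117  15  18  21  17]
348 244 382 [ 21   4 154 189 189 192 184 142 146 143 143] [144 148 147 149 143 149 168 162   5  22  19]
```

```bash
cat >> h.py <<'E'
from scipy.optimize import least_squares
def fitguard(c,L,pts,x0,free=(0,1,2,3,4)):
    """pts: dict (edge,side)->pixel; edge -1 near,0 ridge,1 far; side +1 = +y end. x=[x,y,z,yaw,pitch]"""
    def pose(v):
        x=np.array(x0,float); x[list(free)]=v; return x
    def res(v):
        x=pose(v); M=R.from_euler('xyz',[0,x[4],x[3]]).as_matrix(); r=[]
        for (e,s),uv in pts.items():
            q=w2px(c,x[:3]+M@[e*.0283,s*L/2,.01625 if e==0 else -.012]); d=q-np.array([uv[0] if uv[0] else q[0],uv[1] if uv[1] else q[1]]); r+=list(d)
        return np.array(r)
    s=least_squares(res,np.array(x0,float)[list(free)],x_scale=.01); return pose(s.x),np.abs(s.fun).max(),s.fun.round(1)
E
python3 - <<'E'
from h import *
np.set_printoptions(precision=4,suppress=True)
c=cam("wrist"); o=robot.get_obs()
S={(1,1):(273,131.8),(1,-1):(331.5,131.8),(0,1):(271,178.8),(0,-1):(333.5,178.8),(-1,1):(276,212.7),(-1,-1):(331,212.7)}
H={(1,1):(250,238.3),(1,-1):(375,238.3),(0,1):(244.5,322),(0,-1):(381,322),(-1,1):(250,353),(-1,-1):(373,353)}
for fr in ((0,1,2,3),(0,1,3),(0,1,2,3,4)):
  a=fitguard(c,.04,S,[.49,.045,.0412,-.16,0],fr); print("stored",a[0],a[1],a[2])
  b=fitguard(c,.054,H,[.456,.045,.168,-.16,0],fr); print("held",b[0],b[1],b[2])
print(o["tool_pos"])
E
```

```text
stored [ 0.4968  0.0445  0.0452 -0.1536  0.    ] 0.340944983382542 [ 0.3  0.2  0.2 -0.1 -0.1  0.1 -0.2 -0.2 -0.3  0.1  0.1 -0.2]
held [ 0.4559  0.0445  0.1684 -0.1625  0.    ] 4.721514227718814 [ 0.5 -2.5 -0.5 -2.1 -1.4  2.8  0.5  3.2  4.7 -1.3 -3.7 -1. ]
stored [ 0.4964  0.0446  0.0412 -0.1536  0.    ] 0.7701830679185662 [ 0.7  0.8 -0.2  0.5  0.3  0.  -0.6 -0.3  0.  -0.4 -0.2 -0.7]
held [ 0.4558  0.0445  0.168  -0.1625  0.    ] 4.8432925578000265 [ 0.6 -2.4 -0.7 -2.  -1.2  2.8  0.4  3.2  4.8 -1.4 -3.8 -1.1]
stored [ 0.4968  0.0445  0.0453 -0.1536 -0.0025] 0.331086601273455 [ 0.3  0.2  0.2 -0.1 -0.1  0.2 -0.2 -0.2 -0.3  0.1  0.1 -0.2]
held [ 0.456   0.0445  0.1681 -0.1627  0.0516] 4.428794812241449 [ 1.1 -2.2 -1.1 -1.8 -1.4  0.5  0.5  0.9  4.4  1.1 -3.4  1.4]
[0.4557 0.0451 0.175 ]
```

Call:
servo_tool --pt "0.05 0 0.3 0 0 0 40" --pt "0.1 0 0.65 0 0 0 40" --pt "0.1 0 0.65 0 0 0 40" --pt "0.1 0 0.65 0 0 0 40"

```text
time: 6.45
tool_pos: [0.4639, 0.0434, 0.1085]
ee_rot: [3.141, 0.006, -0.161]
wrist_force: [-0.4, 0.1, 0.4]
width: 0.0536
finger_force: 30.0
```

```bash
python3 - <<'E'
from h import *
np.set_printoptions(precision=4,suppress=True)
im=robot.snapshot("wrist"); o=robot.get_obs(); c=cam("wrist"); save(im,"w4.png"); print(o["tool_pos"],o["ee_rot"])
a=.158
for x,z in ((.0283,-.012),(0,.01625),(-.0283,-.012)): print([w2px(c,np.array([.4966,.0445,.0412])+R.from_euler('z',-a).apply([x,y,z])).round(1) for y in (.02,-.02)])
g=cv2.cvtColor(im,cv2.COLOR_RGB2GRAY).astype(int)
for u in (275,290,302,315,330): print(u,g[90:250:2,u-1:u+2].mean(1).round().astype(int))
for r in (130,150,170,190,200,210,220):
    d=np.diff(g[r-1:r+2,240:370].mean(0)); print(r,240+d[:60].argmax()+1,240+60+d[60:].argmin()+1)
E
```

```text
[0.4654 0.0435 0.1107] [ 3.1413  0.0011 -0.1609]
[array([264.4, 153.8]), array([336.2, 153.6])]
[array([260.4, 214.5]), array([338.5, 214.2])]
[array([267.5, 250.9]), array([335. , 250.7])]
275 [ 38  39  38  39  39  43  40  39  36  44  41  37  35  41  36  37  57  61
  57  59  61  62  58  58  60  58  61  60  65  58  44 238 247 246 247 247
 245 245 247 245 245 245 247 248 248 246 247 246 245 248 247 245 246 247
 245 245 247 247 247 248 246 246 232 232 234 233 228 219 225 199 169 158
 156 155 227 247 246 246 246 246]
290 [ 37  39  44  38  38  38  39  43  37  38  39  40  39  38  38  37  51  55
  56  57  60  61  54  59  61  61  60  59  60  58  37 250 246 247 247 247
 245 246 247 246 245 246 247 249 248 246 247 246 245 248 247 245 246 247
 246 246 247 247 247 248 247 245 231 234 233 233 233 219 223 193 153 158
 158 153 229 247 246 246 247 246]
302 [ 42  39  39  41  40  36  39  37  41  41  42  34  40  40  35  47  60  58
  60  59  59  61  62  62  62  61  60  58  59  60  25 254 247 247 247 247
 245 245 247 246 246 246 247 248 247 246 247 246 245 248 247 245 247 247
 246 246 246 247 247 248 246 245 234 234 233 233 222 219 224 224 176 158
 158 156 228 248 246 246 247 247]
315 [ 37  37  37  39  42  37  41  37  38  40  37  38  38  39  35  36  53  55
  57  59  58  59  59  57  57  59  60  59  60  55  49 254 247 247 247 247
 244 246 247 246 245 247 248 249 248 247 248 246 245 248 247 247 248 247
 247 245 247 247 248 248 247 245 234 235 235 234 230 218 225 195 156 159
 158 155 229 247 247 240 240 241]
330 [ 40  41  36  38  38  38  39  39  37  37  39  36  37  39  37  56  58  60
  56  60  56  55  59  58  58  62  61  60  59  56  75 254 247 247 248 247
 245 246 248 245 245 247 248 249 248 247 248 246 246 249 248 246 247 247
 247 246 246 247 248 248 247 244 235 237 235 234 233 221 224 226 151 160
 157 157 229 245 240 241 240 242]
130 272 334
150 278 334
170 260 335
190 258 336
200 258 336
210 257 337
220 259 336
```

Call:
servo_tool --pt "0.16 -0.037 0 0 0 0 40" --pt "0.319 -0.074 0 0 0 0 40" --pt "0.319 -0.074 0.2 0 0 0 40" --pt "0.319 -0.074 0.35 0 0 0 40" --pt "0.319 -0.074 0.42 0 0 0 40" --pt "0.319 -0.074 0.48 0 0 0 40" --pt "0.319 -0.074 0.52 0 0 0 40" --pt "0.319 -0.074 0.53 0 0 0 40" --pt "0.319 -0.074 0.53 0 0 0 40"

```text
time: 7.25
tool_pos: [0.4986, 0.0462, 0.0582]
ee_rot: [-3.142, -0.001, -0.16]
wrist_force: [0.4, 0.3, -1.0]
width: 0.0535
finger_force: 30.0
```

Call:
servo_tool --pt "0 0 0.01 0 0 0 40" --pt "0 0 0.02 0 0 0 40" --pt "0 0 0.02 0 0 0 40"

```text
time: 7.5
tool_pos: [0.4985, 0.0464, 0.0574]
ee_rot: [-3.141, -0.001, -0.16]
wrist_force: [-3.0, 0.8, 6.4]
width: 0.0537
finger_force: 30.0
```

Call:
servo_tool --pt "-0.01 0 0 0 0 0 40" --pt "-0.01 0 0 0 0 0 74" --pt "-0.01 0 0 0 0 0 74" --pt "-0.01 0 0 0 0 0 74" --pt "-0.01 0 0 0 0 0 74" --pt "-0.01 0 0 0 0 0 74"

```text
time: 8.0
tool_pos: [0.4972, 0.0464, 0.0553]
ee_rot: [3.141, 0.0, -0.16]
wrist_force: [0.3, 0.1, -0.3]
width: 0.0742
finger_force: 0.0
```

Call:
servo_tool --pt "0 0 -0.3 0 0 0 74" --pt "0 0 -0.6 0 0 0 74" --pt "-0.3 0 -0.8 0 0 0 94" --pt "-0.3 0 -0.8 0 0 0 94" --pt "-0.3 0 -0.8 0 0 0 94"

```text
time: 8.42
tool_pos: [0.4681, 0.0513, 0.1371]
ee_rot: [-3.141, -0.004, -0.16]
wrist_force: [0.2, 0.8, 0.1]
width: 0.0907
finger_force: 0.0
```

```bash
python3 - <<'E'
from h import *
np.set_printoptions(precision=4,suppress=True)
im=robot.snapshot("wrist"); o=robot.get_obs(); save(im,"w5.png"); print(o["tool_pos"],o["ee_rot"],o["time"])
cv2.imwrite("pics/w5c.png",cv2.resize(cv2.cvtColor(im,cv2.COLOR_RGB2BGR)[120:320,180:430],(750,600),interpolation=cv2.INTER_CUBIC))
E
```

```text
[0.4677 0.0512 0.1355] [ 3.1416 -0.0013 -0.1603] 8.4667
```

View pics/w5c.png

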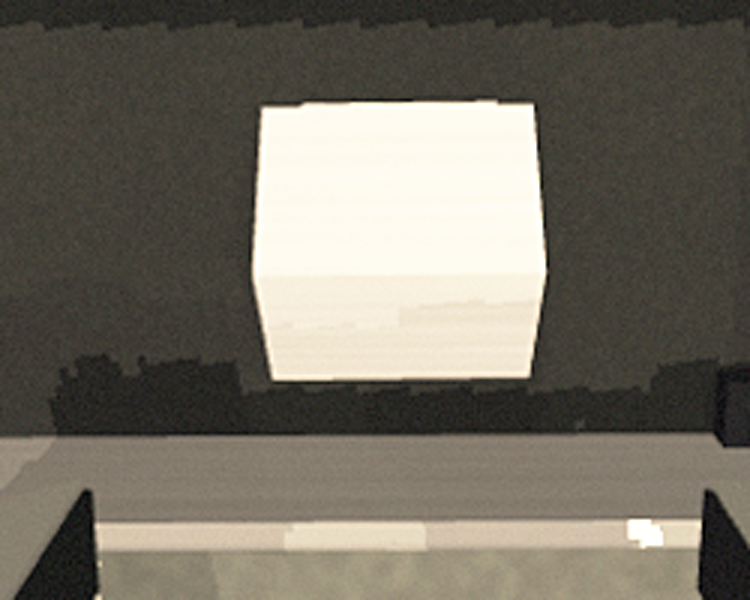

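Call:
servo_tool --pt "0 0.33 -0.1 0 0 0 94" --pt "0 0.67 -0.2 0 0 0 94" --pt "0 1 -0.2 0 0 0 94"

```text
time: 8.72
tool_pos: [0.4521, -0.0485, 0.1554]
ee_rot: [3.141, -0.0, -0.158]
wrist_force: [0.6, 0.0, -0.3]
width: 0.0942
finger_force: 0.0
```

Call:
servo_tool --pt "0 0.33 0 0 0 0 94" --pt "0 0.67 0 0 0 0 94" --pt "0 1 0 0 0 0 94"

```text
time: 8.97
tool_pos: [0.4348, -0.1478, 0.1535]
ee_rot: [-3.141, 0.003, -0.161]
wrist_force: [0.8, -0.3, 0.3]
width: 0.0941
finger_force: 0.0
```

Call:
servo_tool --pt "0 0.33 0 0 0 0 94" --pt "0 0.67 0 0 0 0 94" --pt "0 1 0 0 0 0 94"

```text
time: 9.22
tool_pos: [0.4187, -0.2466, 0.1533]
ee_rot: [-3.14, 0.003, -0.161]
wrist_force: [1.7, -0.1, -0.6]
width: 0.0938
finger_force: 0.0
```

Call:
servo_tool --pt "0.15 0.1 0.1 0 0 -0.075 94" --pt "0.15 0.2 0.2 0 0 -0.15 94" --pt "0.15 0.2 0.4 0 0 -0.225 94" --pt "0.15 0.2 0.6 0 0 -0.3 94" --pt "0.15 0.2 0.83 0 0 -0.375 94" --pt "0.15 0.2 0.83 0 0 -0.449 94" --pt "0.15 0.2 0.83 0 0 -0.449 94" --pt "0.15 0.2 0.83 0 0 -0.449 94"

```text
time: 9.88
tool_pos: [0.4309, -0.267, 0.0708]
ee_rot: [-3.139, 0.001, 0.542]
wrist_force: [0.7, -0.1, -0.0]
width: 0.0936
finger_force: 0.0
```

```bash
python3 - <<'E'
from h import *
np.set_printoptions(precision=4,suppress=True)
im=robot.snapshot("wrist"); o=robot.get_obs(); c=cam("wrist"); save(im,"w6.png"); print(o["tool_pos"],o["ee_rot"],o["time"])
C=np.array([.4322,-.2673,.01625])
for x,z in ((.0283,-.012),(0,.01625),(-.0283,-.012)): print([w2px(c,C+R.from_euler('z',.546).apply([x,y,z])).round(1) for y in (.034,-.034)])
E
```

```text
[ 0.4314 -0.2673  0.0718] [-3.1408  0.0004  0.5419] 9.9333
[array([250.4, 211.5]), array([375.3, 211. ])]
[array([245. , 278.8]), array([381.2, 278.3])]
[array([254.6, 307. ]), array([371.8, 306.7])]
```

View pics/w6.png

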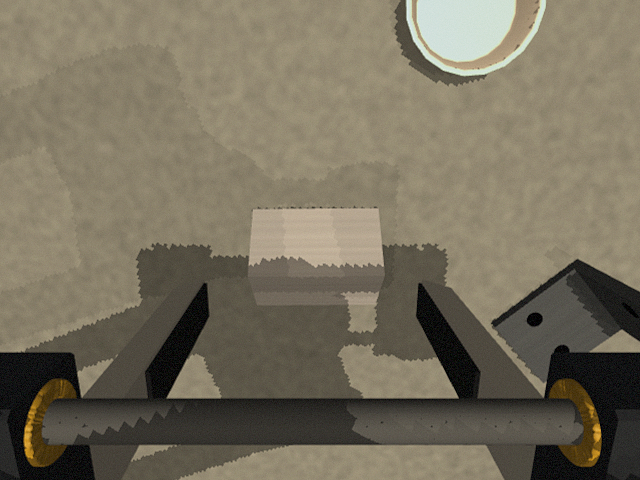

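Call:
servo_tool --pt "0.012 0.012 0.25 0 0 0 94" --pt "0.012 0.012 0.5 0 0 0 94" --pt "0.012 0.012 0.5 0 0 0 94" --pt "0.012 0.012 0.5 0 0 0 50" --pt "0.012 0.012 0.5 0 0 0 50" --pt "0.012 0.012 0.5 0 0 0 50" --pt "0.012 0.012 0.5 0 0 0 50" --pt "0.012 0.012 0.5 0 0 0 50" --pt "0.012 0.012 0.5 0 0 0 50"

```text
time: 10.68
tool_pos: [0.4339, -0.2682, 0.0241]
ee_rot: [3.139, -0.001, 0.545]
wrist_force: [-0.1, 0.9, 3.2]
width: 0.0677
finger_force: 30.0
```

```bash
python3 - <<'E'
from h import *
o=robot.get_obs(); print(o["tool_pos"],o["ee_rot"],o["width"])
# now to (.4972,.0462) yaw -.16 at z .14
print(go((.4672,.0512,.155),(np.pi,0,-.16)), go((.4672,.0512,.155),(np.pi,0,-.16),((.4336,-.2672,.022),(np.pi,0,.546))))
E
```

```text
[ 0.43388511 -0.26819548  0.02412639] [ 3.13863637e+00 -1.11293016e-03  5.44668224e-01] 0.06770740088808032
[ 1.941e+00 -2.555e+00 -1.314e+00  2.000e-03 -1.000e-03  4.490e-01] [ 1.941 -2.547 -1.33  -0.    -0.     0.449]
```

Call:
servo_tool --pt "0 0 -0.3 0 0 0 50" --pt "0 0 -0.65 0 0 0 50" --pt "0 0 -1 0 0 0 50"

```text
time: 10.93
tool_pos: [0.432, -0.2668, 0.1226]
ee_rot: [-3.139, 0.001, 0.545]
wrist_force: [0.6, -0.2, -0.5]
width: 0.0675
finger_force: 30.0
```

Call:
servo_tool --pt "0.22 -0.28 -0.15 0 0 0 50" --pt "0.44 -0.57 -0.33 0 0 0 50" --pt "0.65 -0.85 -0.33 0 0 0 50"

```text
time: 11.18
tool_pos: [0.4464, -0.1613, 0.1601]
ee_rot: [3.135, -0.005, 0.543]
wrist_force: [0.3, 0.2, -0.7]
width: 0.0676
finger_force: 30.0
```

Call:
servo_tool --pt "0.22 -0.28 0 0 0 0 50" --pt "0.44 -0.57 0 0 0 0 50" --pt "0.65 -0.85 0 0 0 0 50"

```text
time: 11.43
tool_pos: [0.4558, -0.053, 0.1557]
ee_rot: [3.141, -0.001, 0.544]
wrist_force: [1.2, 0.5, 0.1]
width: 0.0679
finger_force: 30.0
```

Call:
servo_tool --pt "0.22 -0.28 0 0 0 0.075 50" --pt "0.44 -0.57 0 0 0 0.15 50" --pt "0.641 -0.847 0 0 0 0.225 50" --pt "0.641 -0.847 0 0 0 0.3 50" --pt "0.641 -0.847 0 0 0 0.375 50" --pt "0.641 -0.847 0 0 0 0.449 50" --pt "0.641 -0.847 0 0 0 0.449 50" --pt "0.641 -0.847 0 0 0 0.449 50"

```text
time: 12.1
tool_pos: [0.4667, 0.051, 0.1553]
ee_rot: [3.141, 0.0, -0.157]
wrist_force: [-0.4, 0.5, -1.7]
width: 0.0674
finger_force: 30.0
```

```bash
python3 - <<'E'
from h import *
np.set_printoptions(precision=4,suppress=True)
im=robot.snapshot("wrist"); o=robot.get_obs(); c=cam("wrist"); save(im,"w7.png"); print(o["tool_pos"],o["ee_rot"],o["width"],o["time"])
print(go((.4972,.0462,.0655),(np.pi,0,-.16)))
g=cv2.cvtColor(im,cv2.COLOR_RGB2GRAY).astype(int)
for x,z in ((.0283,-.012),(0,.01625),(-.0283,-.012)): print([w2px(c,np.array([.4976,.0462,.0497])+R.from_euler('z',-.16).apply([x,y,z])).round(1) for y in (.027,-.027)])
for u in (280,305,335): print(u,g[100:300:2,u-1:u+2].mean(1).round().astype(int))
for r in (170,180,190,200):
    d=np.diff(g[r-1:r+2,220:400].mean(0)); print(r,220+d[:80].argmax()+1,300+d[80:].argmin()+1)
for r in (270,290,310,330):
    row=g[r-1:r+2].mean(0).astype(int); d=np.abs(np.diff(row)); print(r,[i+1 for i in np.where(d>25)[0] if 210<i<420])
E
```

```text
[0.4668 0.0508 0.1554] [ 3.1415  0.0002 -0.1578] 0.06749548107033845 12.15
[ 0.308 -0.002  0.899  0.     0.     0.001]
[array([268.6, 148.3]), array([353.3, 148.5])]
[array([265.2, 200.3]), array([356.4, 200.5])]
[array([270.7, 234.1]), array([350.9, 234.2])]
280 [ 35  33  34  37  38  37  37  38  35  36  39  33  56  59  54  57  56  61
  58  57  61  57  56  56  53 164 245 242 242 242 239 241 241 239 240 242
 244 242 241 240 240 243 241 242 242 241 242 243 243 244 240 237 226 226
 225 215 210 213 211 214 199 144 147 149 146 147 145 198 245 241 241 243
 242 242 242 240 239 241 238 233 232 232 234 234 236 236 237 234 233 235
 234 232 233 211 152 155 153 150 155 155]
305 [ 38  37  36  36  36  35  36  35  35  37  40  34  34  54  56  56  50  58
  51  58  58  54  58  56  30 253 242 243 243 242 240 242 241 240 241 243
 244 242 243 241 241 244 240 243 243 240 241 243 243 245 240 234 226 226
 224 221 211 215 211 213 193 146 146 153 146 151 146 199 246 242 241 243
 244 243 242 240 240 241 244 232 233 232 233 236 237 238 236 235 235 235
 236 212 151 159 158 153 152 152 155 155]
335 [ 34  33  40  34  36  37  36  41  37  36  31  35  55  53  53  56  53  53
  57  51  57  56  54  53  53 253 243 243 243 242 239 243 242 241 242 244
 245 244 243 242 242 245 241 243 243 242 241 243 243 244 243 234 229 229
 227 224 214 216 210 214 226 140 148 153 148 152 143 223 244 243 237 236
 235 235 233 231 234 234 237 233 232 232 234 235 237 238 238 235 236 235
 236 208 147 157 160 155 154 154 156 157]
170 268 356
180 268 357
190 267 357
200 266 358
270 [np.int64(241), np.int64(242), np.int64(394)]
290 [np.int64(396)]
310 [np.int64(220), np.int64(221), np.int64(227), np.int64(228), np.int64(397), np.int64(398), np.int64(405), np.int64(406)]
330 [np.int64(230), np.int64(231), np.int64(394), np.int64(395), np.int64(414), np.int64(415)]
```

Call:
servo_tool --pt "0.15 0 0 0 0 0 50" --pt "0.3 0 0 0 0 0 50" --pt "0.3 0 0.3 0 0 0 50" --pt "0.3 0 0.55 0 0 0 50" --pt "0.3 0 0.7 0 0 0 50" --pt "0.3 0 0.8 0 0 0 50" --pt "0.3 0 0.85 0 0 0 50" --pt "0.3 0 0.88 0 0 0 50" --pt "0.3 0 0.885 0 0 0 50" --pt "0.3 0 0.885 0 0 0 50"

```text
time: 12.98
tool_pos: [0.4973, 0.0461, 0.068]
ee_rot: [-3.141, -0.002, -0.16]
wrist_force: [-0.8, 0.0, -1.7]
width: 0.0673
finger_force: 30.0
```

Call:
servo_tool --pt "0 0 0.01 0 0 0 50" --pt "0 0 0.01 0 0 0 50" --pt "0 0 0.01 0 0 0 50"

```text
time: 13.23
tool_pos: [0.4971, 0.0462, 0.0671]
ee_rot: [-3.141, -0.002, -0.16]
wrist_force: [-1.0, 0.6, 1.7]
width: 0.0676
finger_force: 30.0
```

Call:
servo_tool --pt "0 0 0.01 0 0 0 50" --pt "0 0 0.01 0 0 0 50" --pt "0 0 0.01 0 0 0 50"

```text
time: 13.48
tool_pos: [0.497, 0.0462, 0.0668]
ee_rot: [-3.141, -0.001, -0.16]
wrist_force: [-3.5, 0.1, 7.0]
width: 0.0674
finger_force: 30.0
```

Call:
servo_tool --pt "-0.01 0 0 0 0 0 50" --pt "-0.01 0 0 0 0 0 88" --pt "-0.01 0 0 0 0 0 88" --pt "-0.01 0 0 0 0 0 88" --pt "-0.01 0 0 0 0 0 88" --pt "-0.01 0 0 0 0 0 88"

```text
time: 13.98
tool_pos: [0.4955, 0.0462, 0.0646]
ee_rot: [3.141, 0.0, -0.161]
wrist_force: [0.3, -0.6, 0.1]
width: 0.0875
finger_force: 0.0
```

Call:
servo_tool --pt "0 0 -0.3 0 0 0 88" --pt "0 0 -0.6 0 0 0 88" --pt "-0.3 0 -0.9 0 0 0 88" --pt "-0.3 0 -0.9 0 0 0 88" --pt "-0.3 0 -0.9 0 0 0 88"

```text
time: 14.4
tool_pos: [0.4668, 0.0512, 0.1573]
ee_rot: [-3.141, -0.006, -0.16]
wrist_force: [0.6, -0.0, 0.2]
width: 0.0882
finger_force: 0.0
```

```bash
python3 - <<'E'
from h import *
np.set_printoptions(precision=4,suppress=True)
im=robot.snapshot("wrist"); o=robot.get_obs(); save(im,"w8.png"); print(o["tool_pos"],o["ee_rot"],o["time"])
E
```

```text
[0.4662 0.0511 0.1554] [-3.1415 -0.002  -0.1603] 14.45
```

View pics/w8.png

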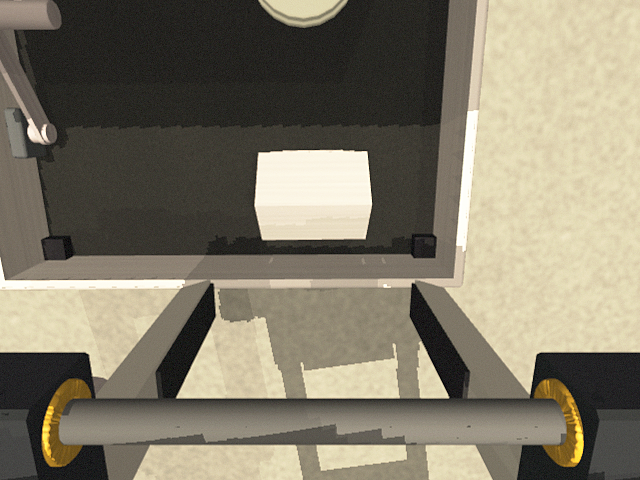

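Call:
servo_tool --pt "0 -0.2 0 0 0.07 0 88" --pt "0 -0.4 0 0 0.14 0 88" --pt "0 -0.6 0 0 0.21 0 88" --pt "0 -0.6 0 0 0.28 0 88" --pt "0 -0.6 0 0 0.28 0 60" --pt "0 -0.6 0 0 0.28 0 40" --pt "0 -0.6 0 0 0.28 0 40"

```text
time: 15.03
tool_pos: [0.4762, 0.11, 0.1548]
ee_rot: [3.141, -0.438, -0.161]
wrist_force: [0.5, 1.0, 0.5]
width: 0.0714
finger_force: 0.0
```

```bash
python3 - <<'E'
from h import *
np.set_printoptions(precision=4,suppress=True)
im=robot.snapshot("wrist"); o=robot.get_obs(); save(im,"w9.png"); print(o["tool_pos"],o["ee_rot"],o["time"])
print(robot.find_in("stay_knob","wrist"))
E
```

```text
[0.477  0.1099 0.1557] [-3.1415 -0.4394 -0.1617] 15.0833
[{'extent': [153.4, 111.9, 94.4, 222.5], 'conf': 0.88}]
```

View pics/w9.png

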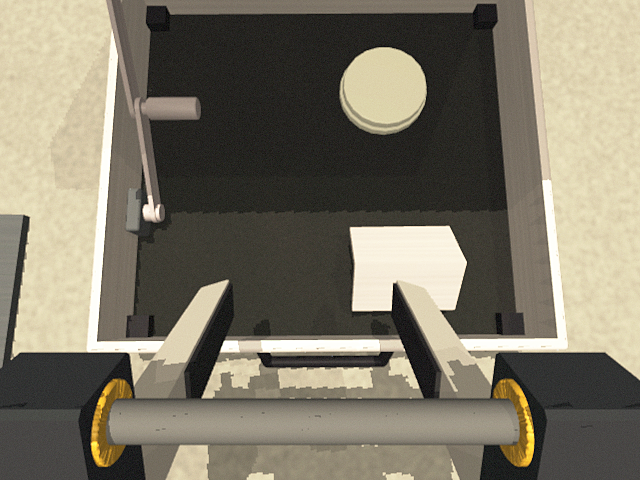

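```bash
python3 - <<'E'
from h import *
np.set_printoptions(precision=4,suppress=True)
c=cam("wrist"); o=robot.get_obs()
L=px2w(c,(89,351),.075); Rr=px2w(c,(567,348.5),.075); d=L-Rr; yaw=np.arctan2(-d[0],d[1]); print(L,Rr,np.linalg.norm(d),yaw)
M=R.from_euler('z',yaw); org=(L+Rr)/2+M.apply([.13,0,0]); org[2]=0; print("case",org)
for n,uv,z in (("knob -y end",(198,108.5),.075),("knob +y end",(144,107.5),.075),("knobend z.085",(198,108.5),.085),("pivot .045",(155,213),.045),("pivot .055",(155,213),.055),("pivot .065",(155,213),.065)): 
    P=px2w(c,uv,z); print(n,P,M.inv().apply(P-org))
t=cam("top"); P=px2w(t,(237.2,199.6),.075); print("top knob -y end",P,M.inv().apply(P-org)); P=px2w(t,(222.8,197.2),.075); print("top +y end",P,M.inv().apply(P-org))
P=px2w(t,(220.4,221.6),.055);print("top pivot",P,M.inv().apply(P-org))
# long guard fit in this view
S={(1,1):(350.5,227),(1,-1):(447,226),(0,-1):(466,264),(-1,1):(353,311),(-1,-1):(458,310)}
print(fitguard(c,.068,S,[.497,.046,.058,-.16,0],(0,1,2,3)))
E
```

```text
[0.4771 0.2426 0.075 ] [ 0.4331 -0.0359  0.075 ] 0.28200749769941336 -0.15678488594446413
case [0.5835 0.0831 0.    ]
knob -y end [0.6186 0.1612 0.075 ] [0.0225 0.0827 0.075 ]
knob +y end [0.625  0.1957 0.075 ] [0.0234 0.1178 0.075 ]
knobend z.085 [0.6133 0.1592 0.085 ] [0.0175 0.0799 0.085 ]
pivot .045 [0.5626 0.2058 0.045 ] [-0.0398  0.1179  0.045 ]
pivot .055 [0.5597 0.2024 0.055 ] [-0.0421  0.1142  0.055 ]
pivot .065 [0.5568 0.1991 0.065 ] [-0.0445  0.1105  0.065 ]
top knob -y end [0.6138 0.1604 0.075 ] [0.0179 0.0812 0.075 ]
top +y end [0.6208 0.1989 0.075 ] [0.0188 0.1202 0.075 ]
top pivot [0.5587 0.2073 0.055 ] [-0.0439  0.1188  0.055 ]
(array([ 0.4972,  0.0446,  0.0581, -0.1418,  0.    ]), np.float64(2.744813870428004), array([-0.4,  1.1,  2.1,  0.2,  0.9, -1.5,  0.1,  0.7, -2.7, -0.4]))
```

```bash
cat >> h.py <<'E'
CY=-.158; CO=np.array([.5833,.083,0.]); RC=R.from_euler('z',CY)
def c2w(p): return CO+RC.apply(p)
def w2c(p): return RC.inv().apply(np.array(p)-CO)
def tilt(deg):
    s,c=np.sin(np.radians(deg)),np.cos(np.radians(deg))
    return (RC*R.from_matrix(np.array([[0,1,0],[c,0,s],[s,0,-c]]).T)).as_euler('xyz')
E
python3 - <<'E'
from h import *
np.set_printoptions(precision=4,suppress=True)
A=(c2w([-.09,.0925,.17]),tilt(42)); B=(c2w([-.03,.0925,.131]),tilt(42)); C=(c2w([.017,.0925,.0795]),tilt(42))
print(A,B[0],C[0]); o=robot.get_obs(); print(o["joint_positions"])
print("A",go(*A)); print("B",go(*B,A)); print("C",go(*C,B))
E
```

```text
(array([0.509 , 0.1885, 0.17  ]), array([2.4086, 0.    , 1.4128])) [0.5682 0.1791 0.131 ] [0.6146 0.1717 0.0795]
[ 0.218  -0.3106  1.9247 -0.1761  1.1214  1.9949]
A [ 0.227 -0.828 -0.047 -0.145  0.147 -0.994]
B [0.    0.185 0.691 0.    0.    0.   ]
C [0.    0.005 0.697 0.    0.    0.   ]
```

Call:
servo_tool --pt "0.06 -0.2 -0.01 -0.012 0.012 -0.078 44" --pt "0.11 -0.4 -0.02 -0.024 0.024 -0.156 44" --pt "0.17 -0.6 -0.03 -0.036 0.036 -0.234 44" --pt "0.227 -0.828 -0.047 -0.048 0.048 -0.312 44" --pt "0.227 -0.828 -0.047 -0.06 0.06 -0.39 44" --pt "0.227 -0.828 -0.047 -0.0725 0.0735 -0.497 44" --pt "0.227 -0.828 -0.047 -0.0725 0.0735 -0.497 44"

```text
time: 15.72
tool_pos: [0.5084, 0.1895, 0.169]
ee_rot: [2.666, -0.361, 0.701]
wrist_force: [-0.9, -0.2, -0.8]
width: 0.0441
finger_force: 0.0
```

Call:
servo_tool --pt "0 0 0 -0.012 0.012 -0.078 44" --pt "0 0 0 -0.024 0.024 -0.156 44" --pt "0 0 0 -0.036 0.036 -0.234 44" --pt "0 0 0 -0.048 0.048 -0.312 44" --pt "0 0 0 -0.06 0.06 -0.39 44" --pt "0 0 0 -0.0725 0.0735 -0.497 44" --pt "0 0 0 -0.0725 0.0735 -0.497 44" --pt "0 0 0 -0.0725 0.0735 -0.497 44"

```text
time: 16.38
tool_pos: [0.5082, 0.1884, 0.1693]
ee_rot: [2.41, 0.0, 1.412]
wrist_force: [1.0, -0.7, 0.4]
width: 0.0438
finger_force: 0.0
```

```bash
python3 - <<'E'
from h import *
np.set_printoptions(precision=4,suppress=True)
B=(c2w([-.03,.0925,.131]),tilt(42)); o=robot.get_obs(); print(o["joint_positions"],o["tool_pos"],o["ee_rot"],o["time"],tilt(42)); print(go(*B))
im=robot.snapshot("wrist"); save(im,"w10.png"); c=cam("wrist"); print(robot.find_in("stay_knob","wrist"))
for y in (.0815,.0975,.1135): print(w2px(c,c2w([.021,y,.075])))
E
```

```text
[ 0.5044 -0.2732  1.9798 -0.5535  0.8994  0.8935] [0.5082 0.1884 0.1693] [2.41   0.0003 1.4119] 16.3833 [2.4086 0.     1.4128]
[ 0.003  0.196  0.69  -0.001  0.001 -0.   ]
[{'extent': [372.0, 214.9, 277.8, 60.2], 'conf': 0.71}, {'extent': [358.0, 311.7, 564.0, 336.6], 'conf': 0.4}, {'extent': [235.4, 459.6, 28.1, 36.2], 'conf': 0.34}]
[339.6055 242.5925]
[339.9414 221.638 ]
[340.2866 200.1021]
```

```bash
python3 - <<'E'
from h import *
np.set_printoptions(precision=4,suppress=True,linewidth=200)
g=cv2.cvtColor(cv2.imread("pics/w10.png"),cv2.COLOR_BGR2GRAY).astype(int)
for r in (205,212,220,228,236,242,246,250): print(r,g[r-1:r+2,300:380:3].mean(0).round().astype(int))
E
```

```text
205 [ 39  36  38  35  34  40  39  41  42  37  34 125 139 152 161 166 164  47  40  39  37  42  38  32  38  36  35]
212 [ 39  42  37  36  41  37  35  39  35  41  32 128 139 152 164 167 162  24  41  36  39  37  35  41  38  39  47]
220 [ 34  33  41  36  35  39  39  40  35  38  32 123 142 158 167 166 162  22  41  38  42  41  42  35  40  38  75]
228 [ 34  36  35  37  37  40  40  41  37  36  29 130 145 158 166 163 162  22  34  37  36  36  38  39  38  37  91]
236 [ 37  36  41  40  35  40  40  37  41  37  28 132 147 162 167 165 161  32  37  39  36  38  37  36  38  36 107]
242 [ 38  40  36  39  38  35  36  39  40  34  35 114 144 164 169 158 119  33  39  34  37  35  40  37  39  38 122]
246 [ 41  42  36  38  37  35  35  39  37  36  38  37  32  33  31  36  38  37  40  39  38  40  37  38  42  37 141]
250 [ 40  36  38  37  35  36  39  34  37  38  35  35  34  39  40  36  35  37  39  41  40  38  37  39  33  36 151]
```

Call:
servo_tool --pt "0 0.1 0.35 0 0 0 44" --pt "0 0.196 0.69 0 0 0 44" --pt "0 0.196 0.69 0 0 0 44" --pt "0 0.196 0.69 0 0 0 44"

```text
time: 16.82
tool_pos: [0.5678, 0.1784, 0.1285]
ee_rot: [2.413, 0.002, 1.41]
wrist_force: [-0.5, 0.6, 0.5]
width: 0.0441
finger_force: 0.0
```

Call:
servo_tool --pt "0 0 0.2 0 0 0 44" --pt "0 0 0.4 0 0 0 44" --pt "0 0 0.55 0 0 0 44" --pt "0 0 0.65 0 0 0 44" --pt "0 0 0.697 0 0 0 44" --pt "0 0 0.697 0 0 0 44"

```text
time: 17.32
tool_pos: [0.6132, 0.1723, 0.0788]
ee_rot: [2.41, -0.0, 1.413]
wrist_force: [-0.3, 0.0, -0.2]
width: 0.0439
finger_force: 0.0
```

Call:
servo_tool --pt "0 0 0 0 0 0 0" --pt "0 0 0 0 0 0 0" --pt "0 0 0 0 0 0 0" --pt "0 0 0 0 0 0 0" --pt "0 0 0 0 0 0 0" --pt "0 0 0 0 0 0 0"

```text
time: 17.82
tool_pos: [0.6144, 0.1725, 0.081]
ee_rot: [2.406, -0.001, 1.414]
wrist_force: [2.8, -1.9, 2.2]
width: 0.0128
finger_force: 30.0
```

Call:
servo_tool --pt "0 0.01 -0.045 0 0 0 0" --pt "0 0.018 -0.086 0 0 0 0" --pt "0 0.023 -0.13 0 0 0 0" --pt "0 0.026 -0.173 0 0 0 0" --pt "0 0.026 -0.173 0 0 0 0"

```text
time: 18.23
tool_pos: [0.6038, 0.1741, 0.0947]
ee_rot: [2.408, -0.001, 1.414]
wrist_force: [2.6, -1.7, 1.8]
width: 0.0131
finger_force: 30.0
```

Call:
servo_tool --pt "0 0 -0.045 0 0 0 0" --pt "0 -0.003 -0.087 0 0 0 0" --pt "0 -0.01 -0.13 0 0 0 0" --pt "0 -0.017 -0.173 0 0 0 0" --pt "0 -0.017 -0.173 0 0 0 0" --pt "0 -0.017 -0.173 0 0 0 0" --pt "0 -0.017 -0.173 0 0 0 0"

```text
time: 18.82
tool_pos: [0.5908, 0.176, 0.1057]
ee_rot: [2.409, -0.0, 1.414]
wrist_force: [-2.7, 0.1, 5.5]
width: 0.0127
finger_force: 30.0
```

```bash
python3 - <<'E'
from h import *
np.set_printoptions(precision=4,suppress=True,linewidth=200)
o=robot.get_obs(); print(o["tool_pos"],w2c(o["tool_pos"]),o["wrist_force"],o["width"])
im=robot.snapshot("top"); save(im,"top2.png"); print(robot.find_in("lid_top","top"))
im=robot.snapshot("scene"); save(im,"scene2.png"); print(robot.find_in("lid_top","scene"))
E
```

```text
[0.5908 0.176  0.1057] [-0.0072  0.0931  0.1057] [-2.7219  0.1141  5.4662] 0.012734288088177906
[{'extent': [262.4, 172.3, 129.9, 59.5], 'conf': 0.98}]
[{'extent': [279.1, 264.8, 70.5, 134.0], 'conf': 0.85}, {'extent': [302.9, 273.9, 116.9, 153.9], 'conf': 0.45}, {'extent': [426.4, 396.5, 10.8, 69.7], 'conf': 0.41}]
```

Call:
servo_tool --pt "0 -0.006 -0.02 -0.03 0 0 0" --pt "0 -0.012 -0.04 -0.06 0 0 0" --pt "0 -0.018 -0.065 -0.089 0 0 0" --pt "0 -0.024 -0.085 -0.089 0 0 0" --pt "0 -0.024 -0.085 -0.089 0 0 0" --pt "0 -0.024 -0.085 -0.089 0 0 0"

```text
time: 19.52
tool_pos: [0.5828, 0.1772, 0.1089]
ee_rot: [2.272, -0.0, 1.414]
wrist_force: [-3.0, 2.8, 3.3]
width: 0.0128
finger_force: 30.0
```

```bash
python3 - <<'E'
from h import *
np.set_printoptions(precision=4,suppress=True,linewidth=200)
o=robot.get_obs(); print(o["tool_pos"],w2c(o["tool_pos"]),o["wrist_force"],o["width"])
im=robot.snapshot("top"); save(im,"top3.png"); print(robot.find_in("lid_top","top"))
from itertools import product
A,B,C=[cv2.imread(f"pics/{n}.png",0).astype(int) for n in ("top","top2","top3")]
for u in (270,285,300): print(u,[f[180:215,u].tolist() for f in (A,B,C)])
t=cam("top")
for lid in (0,.1,.15,.2,.25):
    f=np.radians(62)-lid; h=np.array([.13,0,.075]); e=h+.26*np.array([-np.cos(f),0,np.sin(f)]); print(lid,w2px(t,c2w(e+[0,-.03,0])).round(1),w2px(t,c2w(e+[0,.03,0])).round(1))
E
```

```text
[0.5828 0.1772 0.1089] [-0.0154  0.093   0.1089] [-3.0017  2.7554  3.255 ] 0.012798280266526074
[{'extent': [261.9, 175.9, 131.4, 72.2], 'conf': 0.98}]
270 [[197, 198, 196, 198, 203, 206, 180, 68, 41, 46, 48, 48, 48, 50, 49, 48, 46, 45, 49, 45, 41, 49, 41, 49, 45, 45, 44, 42, 47, 45, 47, 42, 45, 43, 41], [198, 194, 192, 197, 197, 199, 196, 196, 200, 195, 192, 197, 193, 196, 196, 205, 178, 70, 39, 49, 49, 50, 47, 42, 51, 48, 50, 47, 46, 51, 47, 44, 49, 49, 46], [161, 163, 164, 163, 164, 184, 199, 187, 186, 188, 190, 186, 188, 190, 188, 189, 190, 187, 187, 187, 184, 191, 194, 176, 104, 36, 47, 48, 48, 48, 51, 51, 50, 52, 46]]
285 [[204, 201, 198, 201, 198, 200, 202, 205, 197, 164, 139, 144, 144, 144, 144, 147, 144, 143, 146, 145, 144, 143, 143, 148, 145, 150, 136, 142, 149, 43, 38, 43, 46, 50, 41], [221, 212, 195, 194, 194, 196, 198, 197, 197, 198, 201, 199, 195, 194, 197, 196, 200, 201, 193, 169, 142, 147, 149, 147, 151, 151, 144, 146, 152, 45, 38, 51, 50, 49, 49], [166, 163, 161, 163, 165, 162, 163, 183, 195, 191, 189, 184, 188, 190, 191, 191, 191, 190, 192, 187, 187, 188, 183, 188, 190, 191, 164, 140, 150, 48, 41, 51, 51, 50, 50]]
300 [[200, 204, 196, 172, 169, 161, 165, 164, 156, 159, 156, 95, 37, 45, 50, 48, 43, 45, 45, 47, 48, 46, 49, 46, 52, 49, 51, 45, 47, 50, 48, 49, 49, 46, 46], [156, 185, 219, 216, 196, 194, 194, 195, 195, 200, 196, 196, 203, 196, 174, 169, 160, 150, 175, 205, 198, 138, 37, 51, 53, 50, 51, 51, 51, 48, 47, 48, 50, 47, 53], [165, 164, 167, 164, 160, 162, 158, 163, 164, 177, 195, 200, 188, 182, 184, 189, 191, 189, 190, 189, 193, 190, 195, 197, 188, 190, 195, 186, 126, 38, 48, 51, 50, 50, 49]]
0 [271.9 187. ] [245.4 183.2]
0.1 [270.7 198. ] [244.4 194.2]
0.15 [270.2 203.3] [244.  199.5]
0.2 [269.7 208.5] [243.7 204.7]
0.25 [269.3 213.4] [243.4 209.7]
```

Call:
servo_tool --pt "0 0 0 0 0 0 36" --pt "0 0 0 0 0 0 36" --pt "0 0 0 0 0 0 36" --pt "0 0 0 0 0 0 36" --pt "0 0 -0.1 0 0 0 36" --pt "0 0 -0.3 0 0 0 36" --pt "0 0 -0.6 0 0 0 36" --pt "0 0 -1 0 0 0 36" --pt "0 0 -1 0 0 0 36"

```text
time: 20.37
tool_pos: [0.5069, 0.1909, 0.181]
ee_rot: [2.262, -0.007, 1.416]
wrist_force: [0.7, 0.4, 0.3]
width: 0.0362
finger_force: 0.0
```

```bash
python3 - <<'E'
from h import *
np.set_printoptions(precision=4,suppress=True,linewidth=200)
im=robot.snapshot("top"); save(im,"top4.png"); print(robot.find_in("lid_top","top"))
g=cv2.imread("pics/top4.png",0).astype(int); print(g[195:215,270]); o=robot.get_obs(); print(o["tool_pos"],w2c(o["tool_pos"]),o["ee_rot"],o["joint_positions"])
for lid in (.155,.5,.9,1.082):
    f=np.radians(62)-lid; P=np.array([.13-.215*np.cos(f)+.045*np.sin(f),0,.075+.215*np.sin(f)+.045*np.cos(f)]); E=np.array([.13-.26*np.cos(f)+.045*np.sin(f),0,.075+.26*np.sin(f)+.045*np.cos(f)]); print(lid,P,"normal",np.array([np.sin(f),0,np.cos(f)]),"edge",E)
E
```

```text
[{'extent': [261.4, 176.1, 133.4, 69.6], 'conf': 0.9}]
[189 190 185 187 187 185 190 195 180 106  36  48  52  51  48  50  50  46  51  48]
[0.5076 0.1899 0.1766] [-0.0916  0.0936  0.1766] [ 2.2667 -0.003   1.4154] [ 0.5662 -0.3065  2.0607 -0.7666  0.8166  1.0984]
0.155 [0.037 0.    0.274] normal [0.7999 0.     0.6002] edge [0.01 0.   0.31]
0.5 [-0.0249  0.      0.2308] normal [0.5498 0.     0.8353] edge [-0.0624  0.      0.2555]
0.9 [-0.0733  0.      0.1582] normal [0.1811 0.     0.9835] edge [-0.1176  0.      0.1663]
1.082 [-0.085  0.     0.12 ] normal [0.0001 0.     1.    ] edge [-0.13  0.    0.12]
```

```bash
python3 - <<'E'
from h import *
np.set_printoptions(precision=4,suppress=True,linewidth=200)
o=robot.get_obs(); P0=(o["tool_pos"],o["ee_rot"]); V=(np.pi,0,CY)
A=(c2w([-.12,.08,.265]),o["ee_rot"]); B=(c2w([-.12,.0,.35]),o["ee_rot"]); C=(c2w([-.06,0,.36]),V)
print("A",go(*A,P0)); print("B",go(*B,A)); q=go(c2w([-.12,0,.35]),V,B); print("C rot",q, q[3:]/2)
pts=[(.075,.365)]+[(.13-.215*np.cos(f)+.045*np.sin(f)+.008,.075+.215*np.sin(f)+.045*np.cos(f)+.017) for f in np.radians(62)-np.array([.1,.155,.3,.45,.6,.75,.9,1,1.082])]
print(np.array(pts))
E
```

```text
A [-0.133  0.496 -0.785  0.     0.     0.   ]
B [-0.797  0.653 -0.548  0.     0.     0.   ]
C rot [ 0.     0.     0.     0.433 -0.437  0.931] [ 0.2165 -0.2185  0.4655]
[[ 0.075   0.365 ]
 [ 0.056   0.2958]
 [ 0.045   0.291 ]
 [ 0.0172  0.2755]
 [-0.0089  0.2553]
 [-0.0316  0.2316]
 [-0.0506  0.2046]
 [-0.0653  0.1752]
 [-0.0726  0.1545]
 [-0.077   0.137 ]]
```

Call:
servo_tool --pt "-0.05 0.17 -0.26 0 0 0 20" --pt "-0.09 0.33 -0.52 0 0 0 0" --pt "-0.133 0.496 -0.785 0 0 0 0" --pt "-0.133 0.496 -0.785 0 0 0 0"

```text
time: 20.8
tool_pos: [0.4795, 0.1809, 0.2701]
ee_rot: [2.261, -0.006, 1.414]
wrist_force: [0.6, 1.0, 1.9]
width: 0.0126
finger_force: 0.0
```

Call:
servo_tool --pt "-0.27 0.22 -0.18 0 0 0 0" --pt "-0.53 0.44 -0.36 0 0 0 0" --pt "-0.797 0.653 -0.548 0 0 0 0" --pt "-0.797 0.653 -0.548 0 0 0 0"

```text
time: 21.13
tool_pos: [0.4671, 0.0975, 0.3558]
ee_rot: [2.259, -0.003, 1.407]
wrist_force: [0.8, 0.4, 1.3]
width: 0.0005
finger_force: 0.0
```

Call:
servo_tool --pt "0 0 0 0.0279 -0.0281 0.06 0" --pt "0 0 0 0.0558 -0.0562 0.12 0" --pt "0 0 0 0.0837 -0.0843 0.18 0" --pt "0 0 0 0.1116 -0.1124 0.24 0" --pt "0 0 0 0.1395 -0.1405 0.3 0" --pt "0 0 0 0.1674 -0.1686 0.36 0" --pt "0 0 0 0.195 -0.197 0.42 0" --pt "0 0 0 0.2165 -0.2185 0.4655 0"

```text
time: 21.8
tool_pos: [0.4665, 0.1015, 0.3455]
ee_rot: [2.708, -0.177, 0.62]
wrist_force: [-0.4, 0.2, 1.1]
width: 0.0002
finger_force: 0.0
```

Call:
servo_tool --pt "0 0 0 0.0279 -0.0281 0.06 0" --pt "0 0 0 0.0558 -0.0562 0.12 0" --pt "0 0 0 0.0837 -0.0843 0.18 0" --pt "0 0 0 0.1116 -0.1124 0.24 0" --pt "0 0 0 0.1395 -0.1405 0.3 0" --pt "0 0 0 0.1674 -0.1686 0.36 0" --pt "0 0 0 0.195 -0.197 0.42 0" --pt "0 0 0 0.2165 -0.2185 0.4655 0" --pt "0 0 0 0.2165 -0.2185 0.4655 0"

```text
time: 22.55
tool_pos: [0.4671, 0.0997, 0.3447]
ee_rot: [3.137, 0.009, -0.166]
wrist_force: [0.4, -0.5, -0.1]
width: 0.0008
finger_force: 0.0
```

```bash
python3 - <<'E'
from h import *
np.set_printoptions(precision=4,suppress=True,linewidth=200)
o=robot.get_obs(); print(o["tool_pos"],w2c(o["tool_pos"]),o["ee_rot"],o["joint_positions"],o["time"],o["width"])
print(go(c2w([.075,0,.365]),(np.pi,0,CY)))
E
```

```text
[0.4671 0.0997 0.3447] [-0.1174 -0.0017  0.3447] [ 3.1372  0.0088 -0.1662] [ 0.093  -0.0587  1.2781 -0.0022  1.9319  1.8292] 22.55 0.0008322812809339671
[ 1.922 -0.032 -0.22   0.003  0.006 -0.005]
```

Call:
servo_tool --pt "0 -0.03 -0.25 0 0.006 -0.005 0" --pt "0.33 -0.03 -0.25 0 0.006 -0.005 0" --pt "0.66 -0.03 -0.25 0 0.006 -0.005 0" --pt "1 -0.03 -0.25 0 0.006 -0.005 0"

```text
time: 22.88
tool_pos: [0.5661, 0.0885, 0.3722]
ee_rot: [3.138, -0.007, -0.151]
wrist_force: [0.3, 0.1, -0.2]
width: 0.0003
finger_force: 0.0
```

Call:
servo_tool --pt "0.33 0 0 0 0 0 0" --pt "0.66 0 0 0 0 0 0" --pt "0.92 0 0 0 0 0 0" --pt "0.92 0 0.3 0 0 0 0" --pt "0.85 0 0.6 0 0 0 0" --pt "0.8 0 0.7 0 0 0 0" --pt "0.8 0 0.7 0 0 0 0"

```text
time: 23.47
tool_pos: [0.6427, 0.0763, 0.2958]
ee_rot: [3.136, 0.005, -0.151]
wrist_force: [0.0, -0.4, -0.5]
width: 0.0006
finger_force: 0.0
```

```bash
python3 - <<'E'
from h import *
np.set_printoptions(precision=4,suppress=True,linewidth=200)
o=robot.get_obs(); p=w2c(o["tool_pos"]);print(p,o["ee_rot"],o["wrist_force"])
for x,z in [(.045,.291),(.0172,.2755),(-.0089,.2553),(-.0316,.2316),(-.0506,.2046),(-.0653,.1752),(-.0726,.1545),(-.077,.137)]: print(x,z,go(c2w([x,0,z]))[:3])
E
```

```text
[0.0597 0.0028 0.2958] [ 3.1356  0.0053 -0.1511] [ 0.0255 -0.4098 -0.5027]
0.045 0.291 [-0.147  0.026  0.049]
0.0172 0.2755 [-0.424  0.023  0.206]
-0.0089 0.2553 [-0.684  0.02   0.409]
-0.0316 0.2316 [-0.909  0.017  0.647]
-0.0506 0.2046 [-1.098  0.014  0.918]
-0.0653 0.1752 [-1.244  0.012  1.213]
-0.0726 0.1545 [-1.315  0.01   1.42 ]
-0.077 0.137 [-1.358  0.008  1.596]
```

Call:
servo_tool --pt "-0.07 0.02 0.025 0 0 0 0" --pt "-0.147 0.02 0.049 0 0 0 0" --pt "-0.24 0.02 0.1 0 0 0 0" --pt "-0.33 0.02 0.15 0 0 0 0" --pt "-0.424 0.02 0.206 0 0 0 0" --pt "-0.51 0.02 0.27 0 0 0 0" --pt "-0.6 0.02 0.34 0 0 0 0" --pt "-0.684 0.02 0.409 0 0 0 0" --pt "-0.684 0.02 0.409 0 0 0 0"

```text
time: 24.22
tool_pos: [0.576, 0.0847, 0.2624]
ee_rot: [3.138, -0.007, -0.151]
wrist_force: [-0.1, -0.7, -0.4]
width: 0.0002
finger_force: 0.0
```

```bash
python3 - <<'E'
from h import *
np.set_printoptions(precision=4,suppress=True,linewidth=200)
o=robot.get_obs(); print(w2c(o["tool_pos"]),o["wrist_force"])
robot.snapshot("top"); print(robot.find_in("lid_top","top"))
robot.snapshot("scene"); print(robot.find_in("lid_top","scene"))
for x,z in [(-.0316,.2316),(-.0506,.2046),(-.0653,.1752),(-.0726,.1545),(-.077,.137)]: print(x,z,go(c2w([x,0,z]))[:3])
E
```

```text
[-0.0075  0.0006  0.2624] [-0.1259 -0.7342 -0.3592]
[{'extent': [263.5, 193.4, 135.2, 85.3], 'conf': 0.97}]
[{'extent': [292.1, 269.8, 91.2, 121.0], 'conf': 0.86}]
-0.0316 0.2316 [-0.258  0.002  0.306]
-0.0506 0.2046 [-0.45  -0.     0.574]
-0.0653 0.1752 [-0.599 -0.002  0.867]
-0.0726 0.1545 [-0.673 -0.003  1.074]
-0.077 0.137 [-0.719 -0.004  1.248]
```

Call:
servo_tool --pt "-0.08 0 0.1 0 0 0 0" --pt "-0.17 0 0.2 0 0 0 0" --pt "-0.258 0 0.306 0 0 0 0" --pt "-0.33 0 0.4 0 0 0 0" --pt "-0.4 0 0.5 0 0 0 0" --pt "-0.45 0 0.574 0 0 0 0" --pt "-0.5 0 0.67 0 0 0 0" --pt "-0.55 0 0.77 0 0 0 0" --pt "-0.599 0 0.867 0 0 0 0" --pt "-0.599 0 0.867 0 0 0 0"

```text
time: 25.25
tool_pos: [0.5167, 0.0931, 0.1727]
ee_rot: [3.138, -0.003, -0.152]
wrist_force: [-0.1, 0.4, 0.4]
width: 0.0005
finger_force: 0.0
```

```bash
python3 - <<'E'
from h import *
np.set_printoptions(precision=4,suppress=True,linewidth=200)
o=robot.get_obs(); print(w2c(o["tool_pos"]),o["wrist_force"])
for x,z in [(-.0726,.1545),(-.077,.137)]: print(x,z,go(c2w([x,0,z]))[:3])
E
```

```text
[-0.0674 -0.0005  0.1727] [-0.0508  0.4241  0.3544]
-0.0726 0.1545 [-0.053 -0.006  0.182]
-0.077 0.137 [-0.097 -0.007  0.357]
```

Call:
servo_tool --pt "-0.03 0 0.1 0 0 0 0" --pt "-0.05 0 0.18 0 0 0 0" --pt "-0.07 0 0.25 0 0 0 0" --pt "-0.09 0 0.31 0 0 0 0" --pt "-0.09 0 0.35 0 0 0 0" --pt "-0.09 0 0.37 0 0 0 0" --pt "-0.09 0 0.37 0 0 0 0"

```text
time: 25.83
tool_pos: [0.5092, 0.0943, 0.1375]
ee_rot: [3.139, -0.006, -0.152]
wrist_force: [0.5, -0.1, 0.6]
width: 0.0007
finger_force: 0.0
```

Call:
servo_tool --pt "0 0 0.01 0 0 0 0" --pt "0 0 0.02 0 0 0 0" --pt "0 0 0.02 0 0 0 0"

```text
time: 26.08
tool_pos: [0.5096, 0.0944, 0.1372]
ee_rot: [3.139, -0.008, -0.152]
wrist_force: [-3.3, 0.1, 5.1]
width: 0.0003
finger_force: 3.0
```

Call:
servo_tool --pt "0 0 0.01 0 0 0 0" --pt "0 0 0.02 0 0 0 0" --pt "0 0 0.02 0 0 0 0" --pt "0 0 0.02 0 0 0 0"

```text
time: 26.42
tool_pos: [0.5096, 0.0944, 0.1372]
ee_rot: [3.139, -0.008, -0.152]
wrist_force: [-6.7, -0.6, 12.5]
width: 0.0006
finger_force: 6.4
```

Call:
servo_tool --pt "0 0 -0.3 0 0 0 0" --pt "0 0 -0.6 0 0 0 0" --pt "0 0 -1 0 0 0 0" --pt "0 0 -1 0 0 0 0" --pt "0 0 -1 0 0 0 0"

```text
time: 26.83
tool_pos: [0.5105, 0.0948, 0.2371]
ee_rot: [3.14, -0.014, -0.152]
wrist_force: [-0.1, -0.3, -1.2]
width: 0.0004
finger_force: 0.0
```

```bash
python3 - <<'E'
from h import *
np.set_printoptions(precision=4,suppress=True,linewidth=200)
o=robot.get_obs(); print(o["tool_pos"],o["time"],o["wrist_force"])
robot.snapshot("top"); d=robot.find_in("lid_top","top"); print(d)
t=cam("top")
for lid in (1.082,1.03,.98):
    f=np.radians(62)-lid; q=[]
    for dd,h in ((.26,.045),(.26,0),(0,.045)):
        for y in (-.14,.14): q.append(w2px(t,c2w([.13-dd*np.cos(f)+h*np.sin(f),y,.075+dd*np.sin(f)+h*np.cos(f)])))
    q=np.array(q); print(lid,(q.min(0)+q.max(0))/2,np.ptp(q,axis=0))
im=robot.snapshot("wrist"); c=cam("wrist"); save(im,"w11.png")
g=cv2.cvtColor(im,cv2.COLOR_RGB2GRAY).astype(int); b=np.array([g[r,180:190].mean() for r in range(480)]).round().astype(int)
print([(r,b[r]) for r in range(100,400) if abs(b[r]-b[r-1])>12])
for f in (0,.03,.06):
    e=np.array([.13-.26*np.cos(f)+.045*np.sin(f),.05,.075+.26*np.sin(f)+.045*np.cos(f)]); print(f,w2px(c,c2w(e)))
E
```

```text
[0.5105 0.0948 0.2371] 26.8333 [-0.1164 -0.2825 -1.1934]
[{'extent': [262.6, 208.2, 123.2, 114.8], 'conf': 0.81}]
1.082 [264.0254 208.8822] [124.09   115.5255]
1.03 [263.6601 208.0984] [125.0747 115.6357]
0.98 [263.3305 207.2196] [125.9748 115.4575]
[(315, np.int64(135)), (316, np.int64(105)), (364, np.int64(65)), (365, np.int64(47))]
0 [238.0208 315.4294]
0.03 [236.0701 318.4703]
0.06 [234.0082 321.3255]
```

```bash
python3 -c "
from bench import robot
print(robot.close_job())"
```

```text
the job is handed in; nothing more can be done
None
```

Both guards are nested over the stored one, the stay was lifted and folded, the lid is pushed fully shut, and the job was handed in at about 27 s; the hand-in gave no verdict, and the nest was checked before closing, not after.

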